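Put the sharpening stones away under their lids

ROBOT

A 7-joint arm with a two-finger parallel gripper is mounted at the origin on a cart in front of the work surface, level with it; the furniture and walls round the work are solid. World frame = base frame: x ahead of the robot, y to its left, z up, the work surface at z = 0. Lengths are in m, angles in rad, forces in N, time in s.
With the tool pointing down it reaches from about 0.425 to 0.925 m from the base axis. Payload 6.8 kg.
Tool frame: the origin (TCP) lies on the front face of the gripper's body, between the roots of the fingers; the fingertips stand 73 mm ahead of it and the grasp point (between the pads) lies 54 mm ahead of it; z points along the fingers, y is the direction in which the jaws open and shut (so a half turn about z gives the same grasp; the last joint's range is limited). The gripper opens to 85 mm and grips with 20 to 120 N. Pads are 22 mm wide; open, the fingers measure 114 mm over their backs; the gripper's body (76 mm by 85 mm) begins 54 mm behind the grasp point. The pads swing forward as they close: fully open they stand 13 mm farther back than shut.
Start: joints at [-1.263, 0.477, 0.022, 1.555, -0.011, 1.109, -0.083], TCP at [0.273, 0.618, 0.304] pointing down, gripper open.
Joint ranges: [-2.96, 2.96], [-0.34, 2.1], [-1.41, 1.46], [0.24, 2.44], [-1.37, 4.51], [0.17, 1.92], [-2.96, 2.96]. Speed limits (rad/s): [2.39, 2.39, 3.14, 3.14, 3.14, 3.14, 3.14].

INTERFACE

Orientations are given as a rotation vector (axis times angle).
In Python, from bench import * gives the robot as it stands.
- The arm moves only by the tool jog_arm, never from a script. Its argument "plan" is a list of rows, each a list of 2 entries, a list of its own where there are three numbers: the shift along the world's x, y, z in cm, then the turn about the world's z in rad. In form: [[[tx, ty, tz], twist], ...]. A call has 1 to 12 rows; each row shifts and turns the commanded pose from where the row before left it; what a row does not reach is not made up. A row lasts 1/10 s, in which the tool goes at most 50 mm and 8.59 degrees, less where a joint would pass 70% of its speed; a pose out of reach is approached as far as the arm can. A call is refused whole if a number of a shift passes 5 or a number of a turn 0.15, either way. A call with a gripper value outside its range is refused whole. "hand" is the finger opening in cm, from 0 to 8.54, set as the call begins (left out, the last holds). The fingers move at their own pace and stop on an object; "grip_force" is the grip in N (left out, the last holds). Time passes only in rows, so rows that do not move let the fingers close. It gives the time, the measured TCP pose, the force and the opening at its end, in the units of the state.
- get_obs(): the state, without advancing time (a new reading comes with each control period).
- grab_frame(name): name is "scene" or "top" or "wrist"; returns the picture (384x512x3 uint8, red, green, blue); there is no depth.
- get_calibration(name): a dict with "intrinsics" (3x3 intrinsics, pixels), "k1" (the pictures are not rectified: a ray, as slopes to the right and down, at radius r is drawn at 1 + k1 r^2 times it, then the intrinsics apply), "xyz" and "orientation" of the camera in the world. Camera axes: x right, y down, z forward; pixel columns grow to the right and rows downward; lengths in m; the calibration is good to about 2 mm. A picture is of the moment at which its call begins: read the wrist's pose just before it. get_calibration takes no time and is no camera call; for the wrist camera it gives the pose at the moment of the call.
- hand_in(): hands the job in, once; it reports no verdict.
The state is a dict: "clock": time; "joints": joint angles; "qvel": joint speeds; "tau": joint torques, N m; "tcp_pos": TCP position; "orientation": TCP orientation; "contact_force": force on the tool from outside, world axes, zero at the start; "moment": the same for the moment, N m; "grip_width": finger opening in m.
Only numpy, scipy, OpenCV 4.12 (cv2) and the standard library are available. Lean on these libraries where they do the work, as an engineer would, in place of code of your own. Each camera call takes 0.05 s, during which the arm holds its last target. There are 200 camera calls.

TASK

The lids of the sharpening-stone trays have been left standing on edge. Tip each one over with a light push so that it comes down on its open side, hollow underneath - do not grip or lift a lid while it is still on edge - and then set each lid on the tray of its own size, flush and fully down on the rim, with the trays flat on the bench. Leave the cup, the wooden hand clamp and the stone chip where they are; a tray whose lid is missing stays open.

Things in the scene. Friction and masses are not known exactly. Their poses are not given: they have to be found in the camera images.
- lid_1_centre (a point): Centre of the smallest wooden lid, 72 long, 48 wide, 26 mm high, 70 g +-30%; hollow 61x37, 16 mm deep. +x points out of its top (hollow opens to -x), y along its length, z along its width. Starts standing on a long edge, z up, 48 mm tall, 26 thick. Lying right, hollow down, +x is up and this point 13 mm above what the rim rests on. May be absent.
- tray_1_seat (a point): Middle of the rim plane of the smallest tray (for lid_1): a loose wooden block 72 mm long (y), 48 wide (x), rim 16 mm above the bench, z up. Bedded in its middle is a grey stone 56x32 mm, 12 mm proud of the rim. The lid goes over the stone, 2.5 mm to spare all round, and rests on the rim, edges flush; either way round is right.
- lid_2_centre (a point): Centre of the second smallest wooden lid, 88 long, 52 wide, 26 mm high, 90 g +-30%; hollow 77x41, 16 mm deep. +x points out of its top (hollow opens to -x), y along its length, z along its width. Starts standing on a long edge, z up, 52 mm tall, 26 thick. Lying right, hollow down, +x is up and this point 13 mm above what the rim rests on. May be absent.
- tray_2_seat (a point): Middle of the rim plane of the second smallest tray (for lid_2): a loose wooden block 88 mm long (y), 52 wide (x), rim 16 mm above the bench, z up. Bedded in its middle is a grey stone 72x36 mm, 12 mm proud of the rim. The lid goes over the stone, 2.5 mm to spare all round, and rests on the rim, edges flush; either way round is right.
- lid_3_centre (a point): Centre of the second largest wooden lid, 104 long, 56 wide, 26 mm high, 110 g +-30%; hollow 93x45, 16 mm deep. +x points out of its top (hollow opens to -x), y along its length, z along its width. Starts standing on a long edge, z up, 56 mm tall, 26 thick. Lying right, hollow down, +x is up and this point 13 mm above what the rim rests on. May be absent.
- tray_3_seat (a point): Middle of the rim plane of the second largest tray (for lid_3): a loose wooden block 104 mm long (y), 56 wide (x), rim 16 mm above the bench, z up. Bedded in its middle is a grey stone 88x40 mm, 12 mm proud of the rim. The lid goes over the stone, 2.5 mm to spare all round, and rests on the rim, edges flush; either way round is right.
- lid_4_centre (a point): Centre of the largest wooden lid, 122 long, 60 wide, 26 mm high, 130 g +-30%; hollow 111x49, 16 mm deep. +x points out of its top (hollow opens to -x), y along its length, z along its width. Starts standing on a long edge, z up, 60 mm tall, 26 thick. Lying right, hollow down, +x is up and this point 13 mm above what the rim rests on. May be absent.
- tray_4_seat (a point): Middle of the rim plane of the largest tray (for lid_4): a loose wooden block 122 mm long (y), 60 wide (x), rim 16 mm above the bench, z up. Bedded in its middle is a grey stone 106x44 mm, 12 mm proud of the rim. The lid goes over the stone, 2.5 mm to spare all round, and rests on the rim, edges flush; either way round is right.
- water_cup: Loose grey enamel cup, 76 mm across, 89 mm tall, handle at the side, behind the work at the left; a bystander. Origin under its centre.
- wood_clamp: Loose wooden hand clamp, 26 x 109 mm, 46 mm tall, behind the work at the right; a bystander. Origin under its centre.
- stone_offcut: Loose reddish stone chip, 55 x 54 x 25 mm, near the front edge of the bench; a bystander. Origin under its centre.

How it is judged:
On the way:
1. every lid has come down on its open side, hollow underneath (whether on the bench or already on its tray) (angle between each of lid_1_centre, lid_2_centre, lid_3_centre, lid_4_centre's own x axis and vertical below 0.15 rad), for 0.2 s.
At the end, for the whole second after the job is handed in: Every lid that is present lies hollow-down (within 0.08 rad) on the tray of its own size, its centre within 6 mm of the tray's, its length along the tray's within 0.12 rad, resting on the rim (lid centre 10 to 16 mm above the rim plane); every tray stands flat on the bench (tilt under 0.06 rad) (angle between each of lid_1_centre, lid_2_centre, lid_3_centre, lid_4_centre's own x axis and vertical below 0.08 rad and angle between the y axis of lid_1_centre and the y axis of tray_1_seat, either way round below 0.12 rad and horizontal distance between lid_1_centre and tray_1_seat below 0.006 m and z of lid_1_centre in the frame of tray_1_seat between 0.01 and 0.016 m and angle between each of tray_1_seat, tray_2_seat, tray_3_seat, tray_4_seat's own z axis and vertical below 0.06 rad and height (world z) of each of tray_1_seat, tray_2_seat, tray_3_seat, tray_4_seat below 0.019 m and angle between the y axis of lid_2_centre and the y axis of tray_2_seat, either way round below 0.12 rad and horizontal distance between lid_2_centre and tray_2_seat below 0.006 m and z of lid_2_centre in the frame of tray_2_seat between 0.01 and 0.016 m and angle between the y axis of lid_3_centre and the y axis of tray_3_seat, either way round below 0.12 rad and horizontal distance between lid_3_centre and tray_3_seat below 0.006 m and z of lid_3_centre in the frame of tray_3_seat between 0.01 and 0.016 m and angle between the y axis of lid_4_centre and the y axis of tray_4_seat, either way round below 0.12 rad and horizontal distance between lid_4_centre and tray_4_seat below 0.006 m and z of lid_4_centre in the frame of tray_4_seat between 0.01 and 0.016 m); the robot touches nothing.
It fails at once if a lid still on edge is gripped or pushed hard (more than 15 N from the fingers while its top is more than 0.6 rad from facing up) ((angle between lid_1_centre's own x axis and vertical above 0.6 rad and contact force between the fingers and lid_1 above 15 N) or (angle between lid_2_centre's own x axis and vertical above 0.6 rad and contact force between the fingers and lid_2 above 15 N) or (angle between lid_3_centre's own x axis and vertical above 0.6 rad and contact force between the fingers and lid_3 above 15 N) or (angle between lid_4_centre's own x axis and vertical above 0.6 rad and contact force between the fingers and lid_4 above 15 N)).
It fails at once if a lid still on edge is lifted (centre more than 50 mm above the bench while its top is more than 0.6 rad from facing up) ((angle between lid_1_centre's own x axis and vertical above 0.6 rad and height (world z) of lid_1_centre above 0.05 m) or (angle between lid_2_centre's own x axis and vertical above 0.6 rad and height (world z) of lid_2_centre above 0.05 m) or (angle between lid_3_centre's own x axis and vertical above 0.6 rad and height (world z) of lid_3_centre above 0.05 m) or (angle between lid_4_centre's own x axis and vertical above 0.6 rad and height (world z) of lid_4_centre above 0.05 m)).
It fails at once if the cup, the hand clamp or the stone chip is moved more than 25 mm (distance of any of water_cup, wood_clamp, stone_offcut from where it was at the start of the episode above 0.025 m).
Of lid_1, lid_2, lid_3, lid_4 only 3 to 4 are there at a start; the rules pass over those that are not, and their reading is None.
At some moment in a run one of tray_1, tray_2, tray_3, tray_4 may be knocked a few centimetres aside while the robot is not near it.
Once in a run the grip may slacken for a moment while it holds something.
It also fails if it takes over 210 s, if anything falls off the work surface, if the arm or the gripper's body presses on something with over 40 N, if the wrist force passes 120 N, or if a joint passes its speed limit or range.

## Working session

There is one attempt and no reset: what is moved stays moved. The work goes in short steps, Python scripts to look and compute and a tool call to move; the robot and the scene stay as the last step left them, time stands still between calls to the robot, and variables do not carry over. Pictures are saved under pics/ and viewed, about 12 in all and at most 16, crops included, and the job is handed in when it is done.

Besides the shell and the picture viewer there is one more tool, called by a JSON object that holds its "name" and its "arguments", one argument or row to a line. jog_arm: Moves the arm, as the interface text tells. Its arguments: {"type":"object","properties":{"plan":{"type":"array","items":{"type":"array"}},"hand":{"type":"number"},"grip_force":{"type":"number"}},"required":["plan"]}

```bash
mkdir -p pics; ls; python3 - <<'E'
from bench import *
import cv2
for n in ("top","scene"):
    f=grab_frame(n); cv2.imwrite(f"pics/{n}0.png",f[:,:,::-1]); 
    c=get_calibration(n); print(n,c)
o=get_obs(); print(o)
a=cv2.imread("pics/top0.png"); cv2.imwrite("pics/top0b.png",cv2.resize(a,(800,600),interpolation=cv2.INTER_CUBIC))
E
```

```text
pics
top {'intrinsics': array([[484.99929597,   0.        , 253.01933717],
       [  0.        , 484.99929597, 191.07025298],
       [  0.        ,   0.        ,   1.        ]]), 'k1': -0.01383731769472154, 'xyz': array([0.26711525, 0.01868688, 1.31612029]), 'orientation': array([-1.96629689,  2.23460357, -0.25263988])}
scene {'intrinsics': array([[363.40175919,   0.        , 255.70481521],
       [  0.        , 363.40175919, 191.19976238],
       [  0.        ,   0.        ,   1.        ]]), 'k1': -0.03420444444362276, 'xyz': array([-0.12520176, -0.81555187,  0.58773702]), 'orientation': array([-1.94345002,  0.69789857, -0.4496025 ])}
{'clock': 0.1, 'joints': array([-1.26308456,  0.47775205,  0.02235052,  1.55630734, -0.01148415,
        1.10929486, -0.08310059]), 'qvel': array([-7.94591935e-04, -1.02950798e-03,  8.42040025e-05, -2.51607451e-03,
       -1.39610828e-03, -4.65068378e-04, -2.63842991e-04]), 'tau': array([ 4.13163478e-03, -5.97761786e+01,  1.61379945e+00, -2.81954938e+01,
        1.28061921e-02,  5.01056638e-03, -6.71580381e-06]), 'tcp_pos': array([0.27250379, 0.6171199 , 0.30301889]), 'orientation': array([-6.48387748e-01, -3.07374735e+00,  2.54565842e-03]), 'contact_force': array([0.12789722, 0.36332523, 0.96125557]), 'moment': array([0.0156925 , 0.02248981, 0.01525769]), 'grip_width': 0.08568645832063314}
```

View pics/top0b.png

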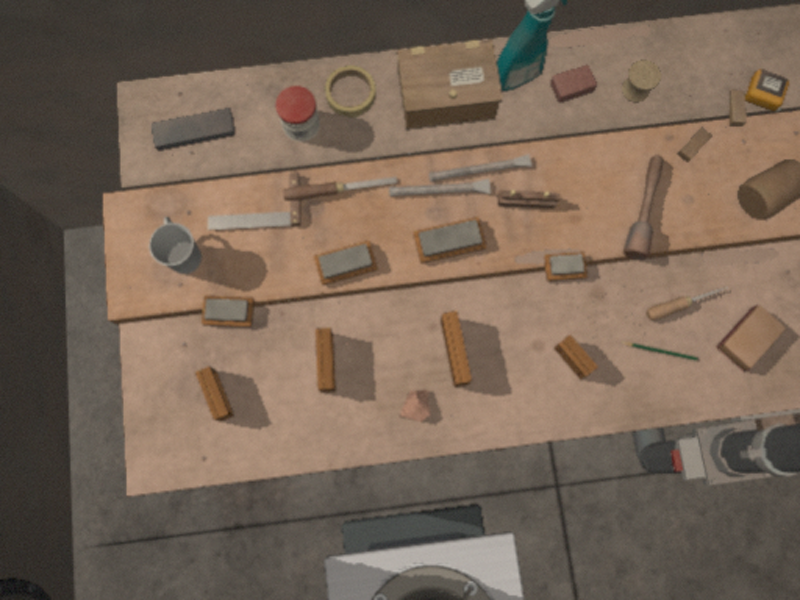

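View pics/scene0.png

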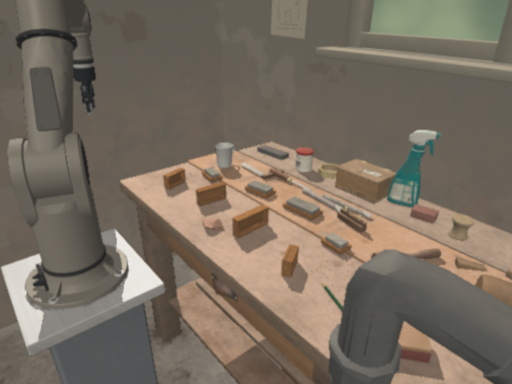

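The top view shows four lids on edge at (213,393), (325,360), (456,348) and (576,357) in the 800x600 image. The four trays are at (228,311), (346,262), (450,240) and (567,266), and the chip is at (415,405). Next I'll locate them with colour masks and look at crops to find the hollow sides.

```bash
cat > h.py <<'E'
from bench import *
import cv2, numpy as np
from scipy.spatial.transform import Rotation as R
def rays(c,px):
    K=c["intrinsics"];px=np.atleast_2d(px).astype(float)
    d=np.c_[(px[:,0]-K[0,2])/K[0,0],(px[:,1]-K[1,2])/K[1,1]]
    u=d.copy()
    for _ in range(8): u=d/(1+c["k1"]*(u**2).sum(1,keepdims=True))
    return np.c_[u,np.ones(len(u))]@R.from_rotvec(c["orientation"]).as_matrix().T
def plane(c,px,z):
    r=rays(c,px); return c["xyz"]+r*((z-c["xyz"][2])/r[:,2])[:,None]
def proj(c,P):
    p=(np.atleast_2d(P)-c["xyz"])@R.from_rotvec(c["orientation"]).as_matrix()
    u=p[:,:2]/p[:,2:]; u=u*(1+c["k1"]*(u**2).sum(1,keepdims=True))
    K=c["intrinsics"]; return u*K[0,0]+[K[0,2],K[1,2]]
def rect(c,pxs,z):
    P=plane(c,pxs,z)[:,:2]*1000
    (x,y),(w,h),a=cv2.minAreaRect(P.astype(np.float32))
    if w<h: w,h,a=h,w,a+90
    return x,y,w,h,(a+90)%180-90   # a: long-axis angle from world x, deg
E
python3 - <<'E'
from h import *
f=cv2.imread("pics/top0.png"); c=get_calibration("top")
hsv=cv2.cvtColor(f,cv2.COLOR_BGR2HSV)
m=cv2.inRange(hsv,(4,135,50),(22,255,230))
m[:120]=0
n,l,s,ce=cv2.connectedComponentsWithStats(m)
for i in range(1,n):
    if s[i,4]>100 :
        ys,xs=np.where(l==i)
        print(i,s[i],[np.round(rect(c,np.c_[xs,ys],z),1) for z in (0.016,0.054)], plane(c,[ce[i]],.016)[0].round(3))
g=cv2.inRange(hsv,(0,0,70),(179,60,200)); g[:120]=0
vis=f.copy(); vis[m>0]=(0,255,0)
sc=cv2.imread("pics/scene0.png")
A=[cv2.resize(vis[130:280,120:400],(800,429),interpolation=cv2.INTER_NEAREST)]
cv2.imwrite("pics/m.png",A[0])
crop=cv2.resize(sc[135:290,150:360],(798,589),interpolation=cv2.INTER_CUBIC)
cv2.imwrite("pics/sccrop.png",crop)
cw=get_calibration("wrist"); print(cw, get_obs()["tcp_pos"])
E
```

```text
3 [265 148  46  20 126] [array([ 663.1, -123.6,  119. ,   56.5,  -85.6]), array([ 651.5, -119.4,  115.5,   54.9,  -85.6])] [ 0.645 -0.11   0.016]
13 [130 191  33  18 107] [array([582.4, 280.3,  86.7,  47.7,  82.7]), array([573.2, 272.7,  84.1,  46.3,  82.7])] [0.57  0.271 0.016]
15 [283 200  18  47 470] [array([ 468.4, -106.2,  126.4,   28.8,    3.4]), array([ 462.5, -102.5,  122.7,   27.9,    3.4])] [ 0.467 -0.106  0.016]
17 [203 211  11  39 370] [array([477.3, 120.3, 104.1,  27. ,  -5.9]), array([471.1, 117.3, 101.1,  26.2,  -5.9])] [0.477 0.121 0.016]
18 [356 215  26  27 309] [array([ 426.2, -310.3,   69.4,   34.5,   31. ]), array([ 421.5, -300.7,   67.4,   33.5,   31. ])] [ 0.427 -0.31   0.016]
19 [126 235  23  33 372] [array([443.1, 316.4,  91.8,  30.3,  17.1]), array([438. , 307.7,  89.1,  29.5,  17.1])] [0.443 0.316 0.016]
{'intrinsics': array([[267.36404897,   0.        , 248.84246861],
       [  0.        , 267.36404897, 187.20872902],
       [  0.        ,   0.        ,   1.        ]]), 'k1': -0.01807322913193415, 'xyz': array([0.19563059, 0.65184824, 0.37368571]), 'orientation': array([2.38801133, 1.55749476, 0.259373  ])} [0.27250379 0.6171199  0.30301889]
```

View pics/sccrop.png

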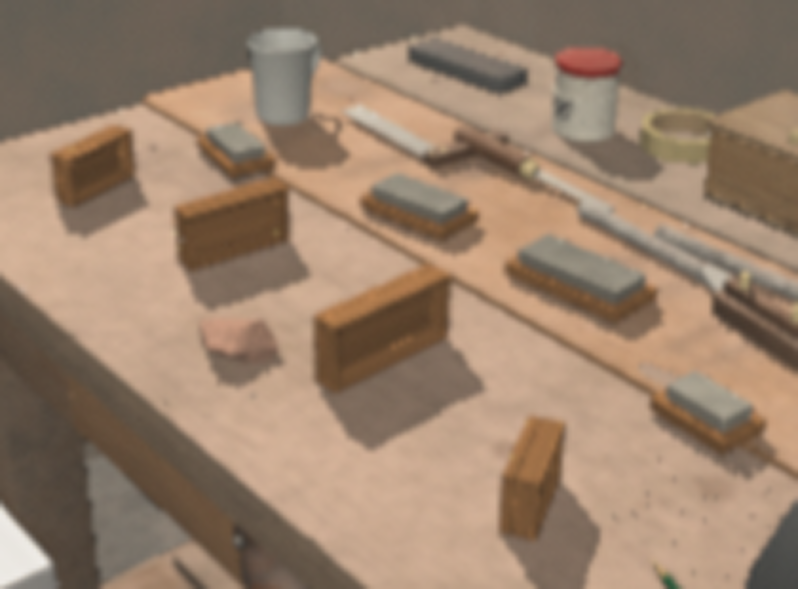

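View pics/m.png

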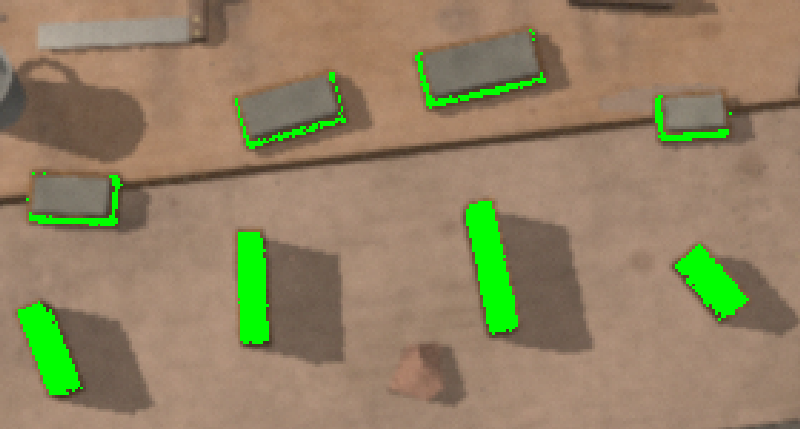

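All four lids are present. In the scene crop, lid_2 (far left) shows its hollow toward -y and lid_4 seems to as well. Lids 1 and 3 are unclear, so the wrist camera will check them. The top mask outlines all the lids and trays cleanly. I'll move to above and beside lid_2.

{"name": "jog_arm", "arguments": {
  "plan": [
    [[1.2,-2.0,-0.8],0.06],
    [[1.2,-2.0,-0.8],0.06],
    [[1.2,-2.0,-0.8],0.06],
    [[1.2,-2.0,-0.8],0.06],
    [[1.2,-2.0,-0.8],0.06],
    [[1.2,-2.0,-0.8],0.06],
    [[1.2,-2.0,-0.8],0.06],
    [[1.2,-2.0,-0.8],0.06],
    [[1.2,-2.0,-0.8],0.06],
    [[1.2,-2.0,-0.8],0.06],
    [[1.2,-2.0,-0.8],0.06],
    [[1.2,-2.0,-0.8],0.06]
  ],
  "hand": 0
}}

```text
clock: 1.3
tcp_pos: [0.4169, 0.3765, 0.2073]
orientation: [0.48, -3.104, 0.001]
contact_force: [1.0, 0.2, 0.3]
grip_width: 0.0
```

```bash
cat >> h.py <<'E'
def st():
    o=get_obs(); M=R.from_rotvec(o["orientation"]).as_matrix()
    print("t",round(o["clock"],2),"tcp",(o["tcp_pos"]*1000).round(1),"jaw",round(np.degrees(np.arctan2(M[1,1],M[0,1])),1),"tilt",round(np.degrees(np.arccos(-M[2,2])),2),"F",o["contact_force"].round(1),"w",round(o["grip_width"]*1000,1),"j7",o["joints"][[0,6]].round(2))
    return o
def snap(n,name):
    c=get_calibration(n); f=grab_frame(n)[:,:,::-1].copy(); cv2.imwrite(f"pics/{name}.png",f); return c,f
E
python3 -c "
from h import *
st(); c,f=snap('wrist','w1'); print(c['xyz'])
for p in [(.438,.308,.052),(.471,.117,.056),(.462,-.102,.06),(.422,-.302,.048)]: print(proj(c,[p]))
"
```

```text
t 1.3 tcp [416.9 376.5 207.3] jaw 107.6 tilt 0.04 F [1.  0.2 0.3] w 0.0 j7 [-0.78  0.99]
[0.33678908 0.35178089 0.27800925]
[[168.74949258 192.85695013]]
[[-52.84618525 166.07632228]]
[[-313.83911774   81.94640368]]
[[-470.45711771  -18.06082077]]
```

View pics/w1.png

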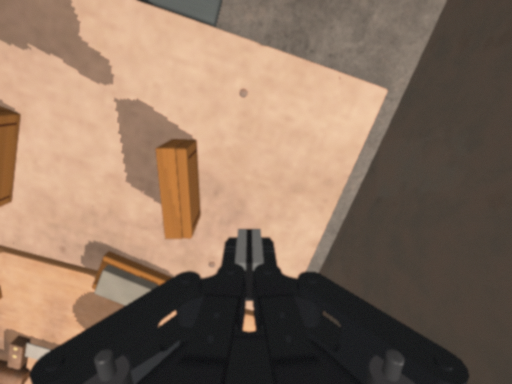

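The wrist view shows lid_2 standing at about (178,185), with its plain closed face toward +y (image right) next to the fingers. Pushing it toward -y is therefore correct.

{"name": "jog_arm", "arguments": {
  "plan": [
    [[0,0,-2.0],0],
    [[0,0,-2.0],0],
    [[0,0,-2.0],0],
    [[0,0,-2.0],0],
    [[0,0,-1.4],0],
    [[0.3,-0.95,0],0],
    [[0.3,-0.95,0],0],
    [[0.15,-0.5,0],0],
    [[0,0,0],0]
  ]
}}

```text
clock: 2.25
tcp_pos: [0.4253, 0.3523, 0.1149]
orientation: [-0.472, 3.105, 0.0]
contact_force: [0.9, 0.3, 0.3]
grip_width: 0.0
```

{"name": "jog_arm", "arguments": {
  "plan": [
    [[0.08,-0.28,0],0],
    [[0.08,-0.28,0],0],
    [[0.08,-0.28,0],0],
    [[0.08,-0.28,0],0],
    [[0.08,-0.28,0],0],
    [[0.08,-0.28,0],0],
    [[0.08,-0.28,0],0],
    [[0.08,-0.28,0],0]
  ]
}}

```text
clock: 3.05
tcp_pos: [0.4306, 0.331, 0.114]
orientation: [-0.476, 3.105, 0.0]
contact_force: [-0.3, 0.6, -0.4]
grip_width: 0.0
```

{"name": "jog_arm", "arguments": {
  "plan": [
    [[0.08,-0.28,0],0],
    [[0.08,-0.28,0],0],
    [[0.08,-0.28,0],0],
    [[0.08,-0.28,0],0],
    [[0.08,-0.28,0],0],
    [[0.08,-0.28,0],0],
    [[0.08,-0.28,0],0],
    [[0.08,-0.28,0],0]
  ]
}}

```text
clock: 3.85
tcp_pos: [0.437, 0.3084, 0.1139]
orientation: [0.476, -3.105, 0.0]
contact_force: [-0.4, -0.8, -0.3]
grip_width: -0.0002
```

```bash
python3 -c "
from h import *
st(); snap('wrist','w2')"
```

```text
t 3.85 tcp [437.  308.4 113.9] jaw 107.4 tilt 0.01 F [-0.4 -0.8 -0.3] w -0.2 j7 [-0.67  1.08]
```

View pics/w2.png

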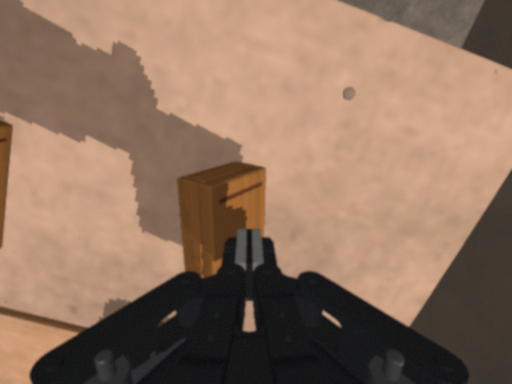

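The lid is tilting, with its plain top face turning up around (240,205). I'll keep pushing.

{"name": "jog_arm", "arguments": {
  "plan": [
    [[0.08,-0.28,0],0],
    [[0.08,-0.28,0],0],
    [[0.08,-0.28,0],0],
    [[0.08,-0.28,0],0],
    [[0.08,-0.28,0],0],
    [[0.08,-0.28,0],0],
    [[0.08,-0.28,0],0],
    [[0,0,0],0],
    [[0,0,0],0]
  ]
}}

```text
clock: 4.8
tcp_pos: [0.4426, 0.2891, 0.1139]
orientation: [0.476, -3.105, -0.0]
contact_force: [0.1, -0.4, -0.4]
grip_width: -0.0004
```

```bash
python3 -c "
from h import *
st(); c,f=snap('wrist','w3')
for p in [(.471,.117,.056),(.462,-.102,.06)]: print(proj(c,[p]))"
```

```text
t 4.8 tcp [442.6 289.1 113.9] jaw 107.4 tilt 0.01 F [ 0.1 -0.4 -0.4] w -0.4 j7 [-0.63  1.12]
[[-71.05948893 213.34434214]]
[[-462.62402291   84.6096935 ]]
```

View pics/w3.png

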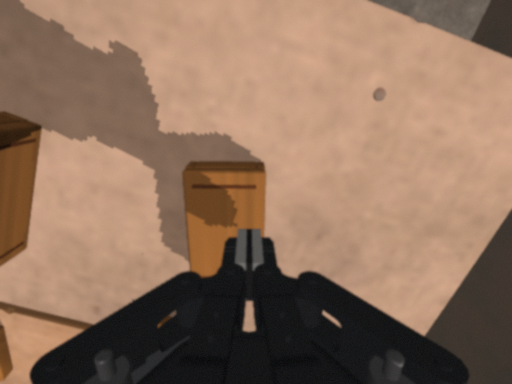

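lid_2 has fallen flat with its top face up. lid_3, at the left edge near (18,190), shows the same grooved plain face toward +y, so it also gets pushed toward -y.

{"name": "jog_arm", "arguments": {
  "plan": [
    [[0,0.3,2.3],0],
    [[0,0,2.3],0],
    [[0.57,-2.0,0],-0.068],
    [[0.57,-2.0,0],-0.068],
    [[0.57,-2.0,0],-0.068],
    [[0.57,-2.0,0],-0.068],
    [[0.57,-2.0,0],-0.068],
    [[0.57,-2.0,0],-0.068],
    [[0,0,-2.1],0],
    [[0,0,-2.1],0],
    [[0,0,0],0]
  ]
}}

```text
clock: 5.95
tcp_pos: [0.4755, 0.1704, 0.1158]
orientation: [-0.167, -3.133, 0.004]
contact_force: [-0.8, 0.3, 0.6]
grip_width: -0.0002
```

{"name": "jog_arm", "arguments": {
  "plan": [
    [[-0.05,-0.5,0],0],
    [[-0.05,-0.5,0],0],
    [[-0.05,-0.5,0],0],
    [[-0.03,-0.28,0],0],
    [[-0.03,-0.28,0],0],
    [[-0.03,-0.28,0],0],
    [[-0.03,-0.28,0],0],
    [[-0.03,-0.28,0],0],
    [[-0.03,-0.28,0],0],
    [[-0.03,-0.28,0],0],
    [[-0.03,-0.28,0],0],
    [[-0.03,-0.28,0],0]
  ]
}}

```text
clock: 7.15
tcp_pos: [0.4725, 0.1316, 0.1179]
orientation: [-0.163, -3.137, 0.0]
contact_force: [0.0, 0.1, -0.5]
grip_width: 0.0002
```

{"name": "jog_arm", "arguments": {
  "plan": [
    [[-0.03,-0.28,0],0],
    [[-0.03,-0.28,0],0],
    [[-0.03,-0.28,0],0],
    [[-0.03,-0.28,0],0],
    [[-0.03,-0.28,0],0],
    [[-0.03,-0.28,0],0],
    [[-0.03,-0.28,0],0],
    [[-0.03,-0.28,0],0],
    [[-0.03,-0.28,0],0],
    [[-0.03,-0.28,0],0],
    [[-0.03,-0.28,0],0],
    [[-0.03,-0.28,0],0]
  ]
}}

```text
clock: 8.35
tcp_pos: [0.4689, 0.0981, 0.1179]
orientation: [-0.163, -3.137, -0.0]
contact_force: [-1.3, 0.8, -0.1]
grip_width: 0.0002
```

```bash
python3 -c "
from h import *
st(); c,f=snap('wrist','w4')
for p in [(.462,-.102,.06)]: print(proj(c,[p]))"
```

```text
t 8.35 tcp [468.9  98.1 117.9] jaw 84.1 tilt 0.0 F [-1.3  0.8 -0.1] w 0.2 j7 [-0.36  1.15]
[[-88.96008369 272.43105046]]
```

View pics/w4.png

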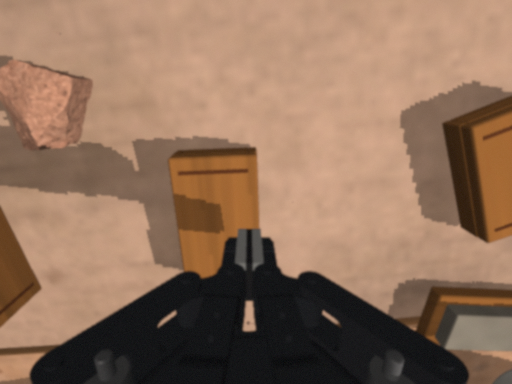

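lid_3 looks flat. lid_4, at the left edge near (15,270), also shows its grooved top toward +y. I'll do the same for lid_4.

{"name": "jog_arm", "arguments": {
  "plan": [
    [[-0.03,-0.28,0],0],
    [[-0.03,-0.28,0],0],
    [[0,0,2.3],0],
    [[0,0,2.4],0],
    [[-0.17,-2.3,0],0.027],
    [[-0.17,-2.3,0],0.027],
    [[-0.17,-2.3,0],0.027],
    [[-0.17,-2.3,0],0.027],
    [[-0.17,-2.3,0],0.027],
    [[-0.17,-2.3,0],0.027],
    [[0,0,-2.2],0],
    [[0,0,-2.2],0]
  ]
}}

```text
clock: 9.6
tcp_pos: [0.4586, -0.0464, 0.121]
orientation: [-0.088, 3.138, -0.0]
contact_force: [-0.4, 0.3, 0.6]
grip_width: 0.0002
```

{"name": "jog_arm", "arguments": {
  "plan": [
    [[0,0,0],0],
    [[0.03,-0.5,0],0],
    [[0.03,-0.5,0],0],
    [[0.03,-0.5,0],0],
    [[0.02,-0.28,0],0],
    [[0.02,-0.28,0],0],
    [[0.02,-0.28,0],0],
    [[0.02,-0.28,0],0],
    [[0.02,-0.28,0],0],
    [[0.02,-0.28,0],0],
    [[0.02,-0.28,0],0],
    [[0.02,-0.28,0],0]
  ]
}}

```text
clock: 10.8
tcp_pos: [0.4607, -0.0828, 0.1209]
orientation: [0.092, -3.14, -0.0]
contact_force: [-0.5, 0.9, 1.0]
grip_width: 0.0002
```

{"name": "jog_arm", "arguments": {
  "plan": [
    [[0.02,-0.28,0],0],
    [[0.02,-0.28,0],0],
    [[0.02,-0.28,0],0],
    [[0.02,-0.28,0],0],
    [[0.02,-0.28,0],0],
    [[0.02,-0.28,0],0],
    [[0.02,-0.28,0],0],
    [[0.02,-0.28,0],0],
    [[0.02,-0.28,0],0],
    [[0.02,-0.28,0],0],
    [[0.02,-0.28,0],0],
    [[0.02,-0.28,0],0]
  ]
}}

```text
clock: 12.0
tcp_pos: [0.4631, -0.1166, 0.1209]
orientation: [0.091, -3.14, -0.0]
contact_force: [0.5, 0.2, -1.1]
grip_width: -0.0002
```

{"name": "jog_arm", "arguments": {
  "plan": [
    [[0.02,-0.28,0],0],
    [[0.02,-0.28,0],0],
    [[0.02,-0.28,0],0],
    [[0.02,-0.28,0],0],
    [[0,0,0],0]
  ]
}}

```text
clock: 12.5
tcp_pos: [0.4638, -0.128, 0.1209]
orientation: [-0.09, 3.14, -0.0]
contact_force: [0.0, -0.8, -0.7]
grip_width: 0.0
```

```bash
python3 -c "
from h import *
st(); c,f=snap('wrist','w5')
for p in [(.422,-.302,.048)]: print(proj(c,[p]))"
```

```text
t 12.5 tcp [ 463.8 -128.   120.9] jaw 93.3 tilt 0.01 F [ 0.  -0.8 -0.7] w 0.0 j7 [0.11 1.79]
[[-57.71228538 157.83587425]]
```

View pics/w5.png

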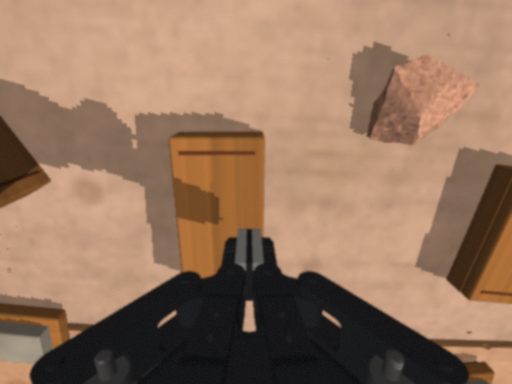

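lid_4 is down with its top up. lid_1 is partly visible at the left edge near (20,170). I'll move beside it with a half-turned wrist to keep joint 7 mid-range.

{"name": "jog_arm", "arguments": {
  "plan": [
    [[0,0.2,4],-0.14],
    [[0,0,4],-0.15],
    [[-0.4,-0.7,0],-0.15],
    [[-0.4,-0.7,0],-0.15],
    [[-0.4,-0.7,0],-0.15],
    [[-0.4,-0.7,0],-0.15],
    [[-0.4,-0.7,0],-0.15],
    [[-0.4,-0.7,0],-0.15],
    [[-0.4,-0.7,0],-0.15],
    [[-0.4,-0.7,0],-0.15],
    [[-0.4,-0.7,0],-0.15],
    [[-0.4,-0.7,0],-0.15]
  ]
}}

```text
clock: 13.75
tcp_pos: [0.4237, -0.1955, 0.2009]
orientation: [-2.399, -2.029, -0.0]
contact_force: [-0.6, -0.5, 0.7]
grip_width: 0.0003
```

{"name": "jog_arm", "arguments": {
  "plan": [
    [[-0.4,-0.7,0],-0.15],
    [[-0.4,-0.7,0],-0.15],
    [[-0.4,-0.7,0],-0.15],
    [[-0.4,-0.7,0],-0.15],
    [[-0.4,-0.7,0],-0.15],
    [[-0.4,-0.7,0],-0.12],
    [[0,0,0],0]
  ]
}}

```text
clock: 14.45
tcp_pos: [0.3993, -0.238, 0.2009]
orientation: [3.029, 0.834, -0.001]
contact_force: [-0.2, 1.0, -0.2]
grip_width: 0.0002
```

```bash
python3 -c "
from h import *
st(); c,f=snap('wrist','w6')
print(proj(c,[(.422,-.302,.048)]))"
```

```text
t 14.45 tcp [ 399.3 -238.   200.9] jaw -59.2 tilt 0.03 F [-0.2  1.  -0.2] w 0.2 j7 [-0.18 -0.3 ]
[[322.459147   208.72386906]]
```

View pics/w6.png

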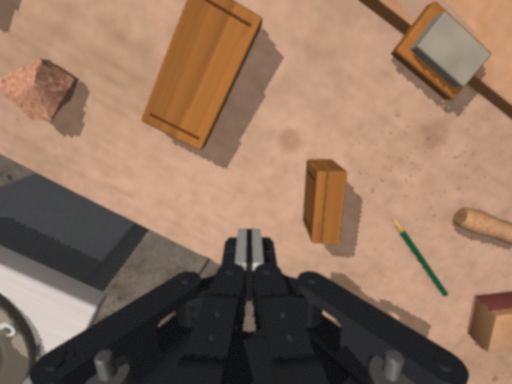

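```bash
python3 -c "
import cv2,numpy as np
a=cv2.imread('pics/w6.png')[150:255,285:365]; b=cv2.imread('pics/w1.png')[130:245,140:220]; s=cv2.imread('pics/scene0.png')[238:285,275:305]
cv2.imwrite('pics/z.png',np.hstack([cv2.resize(np.clip(i*1.4,0,255).astype('uint8'),(260,400),interpolation=cv2.INTER_CUBIC) for i in (a,b,s)]))"
```

```text
(no output)
```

View pics/z.png

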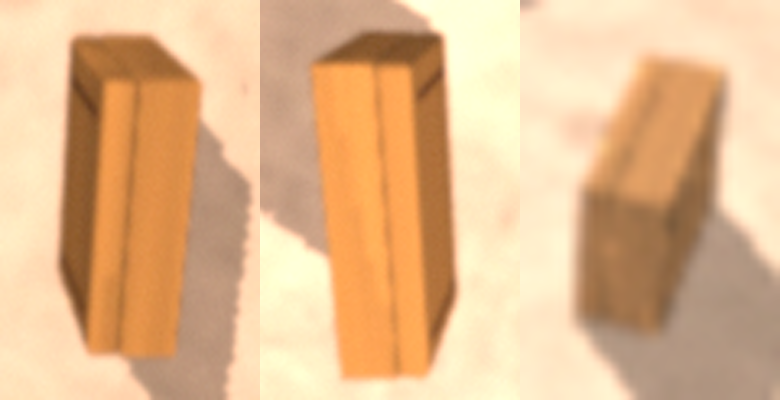

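The left face carries the grooves and the side seam lies near it, as on lid_2. So lid_1's top faces 121° and I'll push toward -59°.

{"name": "jog_arm", "arguments": {
  "plan": [
    [[-0.6,-0.35,-2.3],0],
    [[-0.6,-0.35,-2.3],0],
    [[0,0,-2.3],0],
    [[0,0,-2.3],0],
    [[0,0,0],0],
    [[0.26,-0.43,0],0],
    [[0.26,-0.43,0],0],
    [[0.26,-0.43,0],0],
    [[0.26,-0.43,0],0],
    [[0.26,-0.43,0],0]
  ]
}}

```text
clock: 15.5
tcp_pos: [0.4014, -0.2665, 0.1094]
orientation: [3.027, 0.838, 0.001]
contact_force: [0.0, -0.4, -1.0]
grip_width: 0.0003
```

{"name": "jog_arm", "arguments": {
  "plan": [
    [[0.15,-0.24,0],0],
    [[0.15,-0.24,0],0],
    [[0.15,-0.24,0],0],
    [[0.15,-0.24,0],0],
    [[0.15,-0.24,0],0],
    [[0.15,-0.24,0],0],
    [[0.15,-0.24,0],0],
    [[0.15,-0.24,0],0],
    [[0.15,-0.24,0],0],
    [[0.15,-0.24,0],0],
    [[0.15,-0.24,0],0],
    [[0.15,-0.24,0],0]
  ]
}}

```text
clock: 16.7
tcp_pos: [0.419, -0.295, 0.1089]
orientation: [3.028, 0.838, 0.0]
contact_force: [-0.3, 0.4, 0.6]
grip_width: 0.0001
```

{"name": "jog_arm", "arguments": {
  "plan": [
    [[0.15,-0.24,0],0],
    [[0.15,-0.24,0],0],
    [[0.15,-0.24,0],0],
    [[0.15,-0.24,0],0],
    [[0.15,-0.24,0],0],
    [[0.15,-0.24,0],0],
    [[0.15,-0.24,0],0],
    [[0,0,0],0],
    [[-0.2,0.4,4],0],
    [[-0.2,0.4,4],0],
    [[-0.2,0.4,4],0],
    [[0,0,0],0]
  ]
}}

```text
clock: 17.9
tcp_pos: [0.425, -0.3009, 0.2333]
orientation: [3.024, 0.836, 0.01]
contact_force: [0.5, 0.3, -0.1]
grip_width: 0.0002
```

```bash
python3 - <<'E'
from h import *
st(); snap('wrist','w7')
c,f=snap("top","top1"); 
cv2.imwrite("pics/top1b.png",cv2.resize(f[110:300,100:420],(800,475),interpolation=cv2.INTER_CUBIC))
hsv=cv2.cvtColor(f,cv2.COLOR_BGR2HSV)
m=cv2.inRange(hsv,(4,135,50),(22,255,230)); m[:120]=0
n,l,s,ce=cv2.connectedComponentsWithStats(m)
for i in range(1,n):
    if s[i,4]>300 :
        ys,xs=np.where(l==i); print("lid",s[i,4],np.round(rect(c,np.c_[xs,ys],.026),1))
# stones: grey, low sat, inside trays
g=cv2.inRange(hsv,(0,0,60),(179,75,200)); g=cv2.morphologyEx(g,cv2.MORPH_OPEN,np.ones((3,3)))
for p in [(567,266),(228,311),(346,262),(450,240)]:
    x,y=int(p[0]/1.5625),int(p[1]/1.5625); w=g.copy(); k=np.zeros_like(g); k[y-22:y+22,x-28:x+28]=1
    n,l,s,ce=cv2.connectedComponentsWithStats(g*k)
    i=1+np.argmax(s[1:,4]); ys,xs=np.where(l==i); print("stone",s[i,4],np.round(rect(c,np.c_[xs,ys],.028),1))
E
```

```text
t 17.9 tcp [ 425.  -300.9  233.3] jaw -59.1 tilt 0.45 F [ 0.5  0.3 -0.1] w 0.2 j7 [-0.08 -0.21]
lid 952 [ 465.6 -146.6  119.5   59.4    3.4]
lid 742 [469.5  76.4 101.9  52.8  -3.9]
lid 598 [450.6 273.1  86.2  50.   16.5]
stone 240 [ 589.6 -321.3   57.1   32.9   86.9]
stone 343 [585.7 282.3  71.4  36.2  82.7]
stone 450 [645.9  65.8  87.   41.5 -80.8]
stone 583 [ 664.3 -124.1  106.5   44.8  -84. ]
```

View pics/top1b.png

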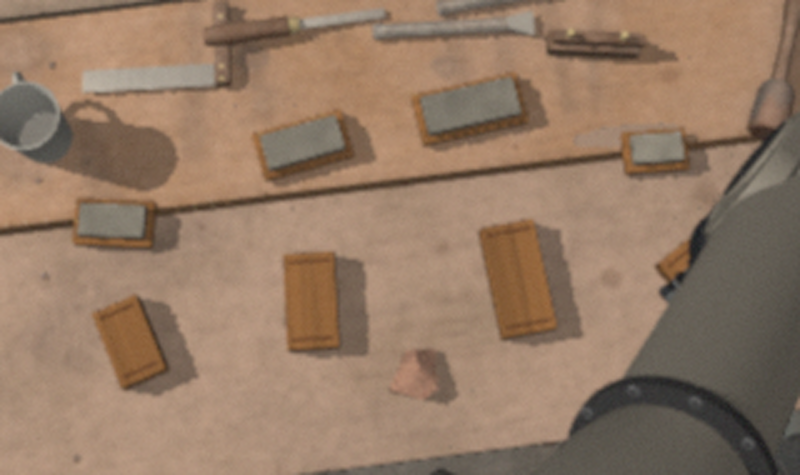

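All four lids are down: three are fully visible in the top view and lid_1's corner shows beside the arm. The stone sizes all match. Next I'll measure lid_1 from the saved wrist view and also look at a mask of it.

```bash
cat >> h.py <<'E'
def orange(f):
    hsv=cv2.cvtColor(f,cv2.COLOR_BGR2HSV)
    return cv2.morphologyEx(cv2.inRange(hsv,(4,140,90),(22,255,255)),cv2.MORPH_OPEN,np.ones((3,3)))
def blobs(c,m,z,amin=500,guess=None):
    n,l,s,ce=cv2.connectedComponentsWithStats(m)
    for i in range(1,n):
        if s[i,4]>amin:
            ys,xs=np.where(l==i); print(" blob",s[i],np.round(rect(c,np.c_[xs,ys],z),1))
E
python3 - <<'E'
from h import *
# calibration now vs w7: arm unchanged
c,f=snap('wrist','w7'); m=orange(f)
blobs(c,m,.026)
v=f.copy(); cs,_=cv2.findContours(m,cv2.RETR_EXTERNAL,cv2.CHAIN_APPROX_NONE); cv2.drawContours(v,cs,-1,(255,0,0),1)
cv2.imwrite('pics/w7m.png',v); st()
E
```

```text
blob [  87    0  101  134 8269] [ 465.7 -147.7  121.    59.     3.5]
 blob [ 315    0   62   88 1093] [ 586.1 -318.3   70.2   45.1   86.9]
 blob [ 268  145   47   67 2929] [ 445.6 -337.4   74.2   47.9   31.2]
t 18.05 tcp [ 423.2 -299.1  228.6] jaw -59.0 tilt 0.04 F [-0.3 -0.7 -0.4] w -0.1 j7 [-0.07 -0.21]
```

View pics/w7m.png

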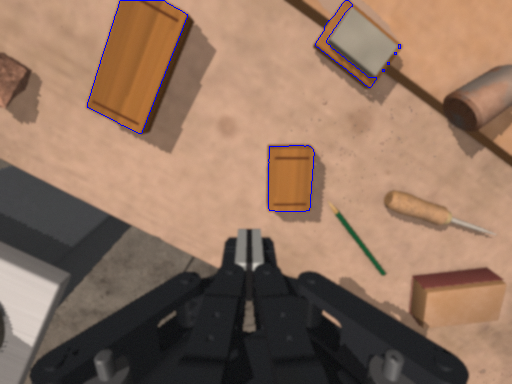

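lid_1 lies flat at (446,-337) mm, angle 31°, in both views. Now I'll grasp it.

{"name": "jog_arm", "arguments": {
  "plan": [
    [[0.75,-1.25,-1],0],
    [[0.75,-1.3,-1],0],
    [[0.74,-1.28,-1],0],
    [[0,0,-3],0],
    [[0,0,-3],0],
    [[0,0,-3],0],
    [[0,0,-2],0],
    [[0,0,-1.26],0],
    [[0,0,0],0],
    [[0,0,0],0]
  ],
  "hand": 7.4
}}

```text
clock: 19.05
tcp_pos: [0.4455, -0.3381, 0.0762]
orientation: [-3.028, -0.837, 0.001]
contact_force: [1.3, 0.6, 0.1]
grip_width: 0.074
```

{"name": "jog_arm", "arguments": {
  "plan": [
    [[0,0,0],0],
    [[0,0,0],0],
    [[0,0,0],0],
    [[0,0,0],0],
    [[0,0,0],0],
    [[0,0,0],0],
    [[0,0,0],0],
    [[0,0,0],0]
  ],
  "hand": 4.2,
  "grip_force": 40
}}

```text
clock: 19.85
tcp_pos: [0.4463, -0.3383, 0.0775]
orientation: [3.027, 0.837, 0.003]
contact_force: [-0.1, 1.4, 6.7]
grip_width: 0.0469
```

{"name": "jog_arm", "arguments": {
  "plan": [
    [[0,0,1.5],0],
    [[0,0,2.5],0],
    [[0,0,2.5],0],
    [[0,0,2.5],0],
    [[0,0,0],0],
    [[0,0,0],0]
  ]
}}

```text
clock: 20.45
tcp_pos: [0.446, -0.3377, 0.1672]
orientation: [3.027, 0.838, 0.002]
contact_force: [-0.7, -0.1, -0.8]
grip_width: 0.0472
```

```bash
python3 - <<'E'
from h import *
o=st()
c,f=snap('wrist','g1'); m=orange(f)
blobs(c,m,.026+.09); blobs(c,m,.026); 
v=f.copy(); cs,_=cv2.findContours(m,cv2.RETR_EXTERNAL,cv2.CHAIN_APPROX_NONE); cv2.drawContours(v,cs,-1,(255,0,0),1)
cv2.imwrite('pics/g1m.png',v)
E
```

```text
t 20.45 tcp [ 446.  -337.7  167.2] jaw -59.1 tilt 0.1 F [-0.7 -0.1 -0.8] w 47.2 j7 [ 0.06 -0.08]
 blob [    0     0    99   144 10454] [ 485.4 -209.7   64.3   34.     3.5]
 blob [ 276    0  112   84 1656] [ 557.4 -309.1   39.8   25.7   87.5]
 blob [  202   189    94   129 10891] [ 447.5 -336.    78.9   47.2   31. ]
 blob [    0     0    99   144 10454] [ 461.3 -147.6  111.7   59.2    3.5]
 blob [ 276    0  112   84 1656] [ 586.5 -320.4   69.2   44.7   87.5]
 blob [  202   189    94   129 10891] [ 395.5 -367.2  137.1   82.1   31. ]
```

View pics/g1m.png

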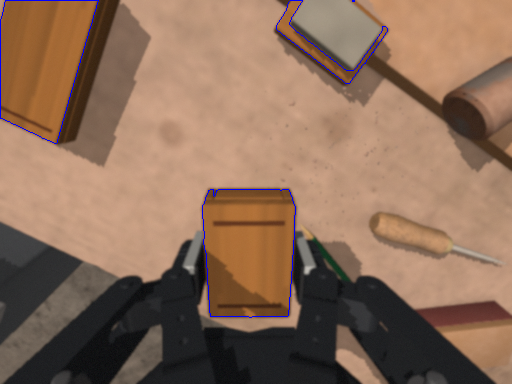

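lid_1 is held well, with its whole top visible at (250,255). I'll turn it to tray_1's heading and stop beside the tray for a relative measurement.

{"name": "jog_arm", "arguments": {
  "plan": [
    [[0.55,0.2,-0.2],0.12],
    [[0.55,0.2,-0.2],0.12],
    [[0.55,0.2,-0.2],0.12],
    [[0.55,0.2,-0.2],0.12],
    [[0.55,0.2,-0.2],0.12],
    [[0.55,0.2,-0.2],0.12],
    [[0.55,0.2,-0.2],0.12],
    [[0.55,0.2,-0.2],0.14],
    [[0,0,0],0],
    [[0,0,0],0]
  ]
}}

```text
clock: 21.5
tcp_pos: [0.4891, -0.3217, 0.1495]
orientation: [-2.28, -2.159, 0.001]
contact_force: [-0.4, 0.6, -0.3]
grip_width: 0.0471
```

```bash
cat >> h.py <<'E'
def uv(o,P):
    a=np.radians(np.degrees(np.arctan2(*R.from_rotvec(o["orientation"]).as_matrix()[[1,0],0])))
    d=(np.atleast_2d(P)[:,:2]-o["tcp_pos"][:2])*1000
    return np.c_[d@[np.cos(a),np.sin(a)], d@[-np.sin(a),np.cos(a)]],np.degrees(a)   # u: toward camera (tool x)
def held(c,f,o,ztop,L):
    m=orange(f); n,l,s,ce=cv2.connectedComponentsWithStats(m)
    i=l[260,249] or l[235,249]; ys,xs=np.where(l==i)
    q,_=uv(o,plane(c,np.c_[xs,ys],ztop)); u0=np.percentile(q[:,0],.3)
    print("held u",q[:,0].min().round(1),q[:,0].max().round(1),"v",q[:,1].min().round(1),q[:,1].max().round(1),"centre u",round(u0+L/2,1),rect(c,np.c_[xs,ys],ztop)[4])
def stone(c,f,o,xy,size=None,save=None):
    """grey stone top near world xy; returns rect at z=.028 and tray rim outline"""
    hsv=cv2.cvtColor(f,cv2.COLOR_BGR2HSV); g=cv2.inRange(hsv,(0,0,105),(179,75,255))
    g=cv2.morphologyEx(g,cv2.MORPH_OPEN,np.ones((3,3)))
    p=proj(c,[(*xy,.028)])[0].astype(int)
    n,l,s,ce=cv2.connectedComponentsWithStats(g); i=l[p[1],p[0]]
    ys,xs=np.where(l==i); r=np.array(rect(c,np.c_[xs,ys],.028)); q,a=uv(o,[[r[0]/1e3,r[1]/1e3,0]])
    print("stone px",p,s[i],"rect",r.round(1),"uv",q.round(1),"toolx ang",round(a,1))
    if save:
        v=f.copy(); cs,_=cv2.findContours((l==i).astype(np.uint8),cv2.RETR_EXTERNAL,cv2.CHAIN_APPROX_NONE); cv2.drawContours(v,cs,-1,(0,0,255),1); cv2.imwrite(save,v)
E
python3 - <<'E'
from h import *
o=st()
c,f=snap('wrist','p1'); held(c,f,o,.1+.001*(o["tcp_pos"][2]*1000-151),.072)
E=None
stone(c,f,o,(.589,-.320),save='pics/p1m.png')
held(c,f,o,o["tcp_pos"][2]-.051,72)
E
```

```text
t 21.5 tcp [ 489.1 -321.7  149.5] jaw -3.1 tilt 0.1 F [-0.4  0.6 -0.3] w 47.1 j7 [0.21 0.66]
held u -37.6 41.9 v -23.5 23.7 centre u -36.9 86.77740478515625
stone px [377 201] [ 355  166   50   70 2735] rect [ 590.4 -320.8   57.9   31.7   87.2] uv [[   6.5 -101.1]] toolx ang 86.9
held u -37.6 41.9 v -23.5 23.7 centre u -0.9 86.77740478515625
```

View pics/p1m.png

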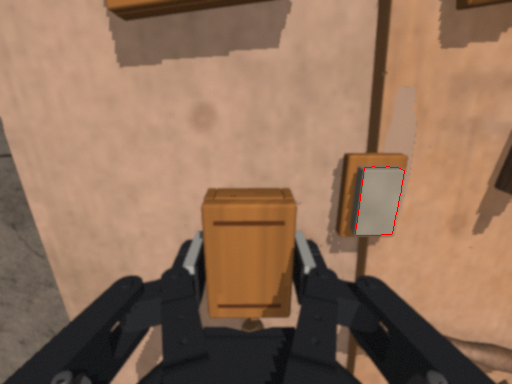

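The stone's top face is outlined cleanly at (380,201), and its centre agrees with the top view to 1 mm. I'll move over the tray and lower.

{"name": "jog_arm", "arguments": {
  "plan": [
    [[1.6,0.03,0],0],
    [[1.6,0.03,0],0],
    [[1.6,0.03,0],0],
    [[1.6,0.03,0],0],
    [[1.6,0.02,0],0],
    [[1.4,0,0],0],
    [[0.7,0,-1],0],
    [[0,0,-1.5],0],
    [[0,0,-1],0],
    [[0,0,0],0],
    [[0,0,0],0]
  ]
}}

```text
clock: 22.65
tcp_pos: [0.5897, -0.3208, 0.1147]
orientation: [-2.278, -2.162, 0.001]
contact_force: [0.2, 0.5, -1.1]
grip_width: 0.0476
```

```bash
python3 -c "
from h import *
o=st(); c,f=snap('wrist','q'); held(c,f,o,o['tcp_pos'][2]-.051,72)"
```

```text
t 22.65 tcp [ 589.7 -320.8  114.7] jaw -3.0 tilt 0.09 F [ 0.2  0.5 -1.1] w 47.6 j7 [0.18 0.6 ]
held u -37.0 50.4 v -23.5 23.7 centre u -0.9 87.15983581542969
```

Within 0.5 mm. Now lower.

{"name": "jog_arm", "arguments": {
  "plan": [
    [[0.04,0.05,-0.4],0],
    [[0,0,-0.4],0],
    [[0,0,-0.3],0],
    [[0,0,-0.3],0],
    [[0,0,-0.3],0],
    [[0,0,-0.2],0],
    [[0,0,-0.1],0],
    [[0,0,0],0],
    [[0,0,0],0]
  ]
}}

```text
clock: 23.6
tcp_pos: [0.5912, -0.32, 0.0954]
orientation: [2.277, 2.164, 0.0]
contact_force: [0.9, 0.2, -0.9]
grip_width: 0.0471
```

{"name": "jog_arm", "arguments": {
  "plan": [
    [[0,0,-0.1],0],
    [[0,0,-0.1],0],
    [[0,0,0],0],
    [[0,0,0],0]
  ]
}}

```text
clock: 24.0
tcp_pos: [0.5913, -0.3201, 0.0936]
orientation: [2.277, 2.164, 0.0]
contact_force: [-1.1, -0.1, 2.2]
grip_width: 0.0471
```

{"name": "jog_arm", "arguments": {
  "plan": [
    [[0,0,0],0],
    [[0,0,0],0],
    [[0,0,0],0],
    [[0,0,0],0],
    [[0,0,0],0],
    [[0,0,0],0]
  ],
  "hand": 7.4
}}

```text
clock: 24.6
tcp_pos: [0.5912, -0.32, 0.0933]
orientation: [2.277, 2.164, 0.0]
contact_force: [0.7, 0.2, 0.6]
grip_width: 0.0741
```

{"name": "jog_arm", "arguments": {
  "plan": [
    [[0,0,2],0],
    [[0,0,3],0],
    [[0,0,3],0],
    [[0,0,3],0],
    [[0,0,0],0],
    [[0,0,0],0]
  ]
}}

```text
clock: 25.2
tcp_pos: [0.5914, -0.3201, 0.204]
orientation: [2.276, 2.163, 0.001]
contact_force: [0.9, 0.7, -0.3]
grip_width: 0.074
```

```bash
python3 -c "
from h import *
o=st(); c,f=snap('wrist','r1'); blobs(c,orange(f),.042); held(c,f,o,.042,72); 
o=st(); c,f=snap('top','top2'); m=orange(f); m[:120]=0; blobs(c,m,.042,200); blobs(c,m,.026,500)"
```

```text
t 25.2 tcp [ 591.4 -320.1  204. ] jaw -2.9 tilt 0.09 F [ 0.9  0.7 -0.3] w 74.0 j7 [0.15 0.56]
 blob [   9    0  154   40 4436] [ 475.3 -173.9  115.7   26.6   -3.7]
 blob [297   0  71  32 871] [ 662.1 -181.2   54.3   20.7   -2.6]
 blob [ 222  149   53   80 3945] [ 591.2 -318.9   77.6   46.9   87.7]
held u -261.5 154.9 v -337.2 316.6 centre u -219.0 -3.1029434204101562
t 25.25 tcp [ 590.9 -319.7  202.8] jaw -2.9 tilt 0.04 F [ 0.3  0.1 -0.2] w 74.3 j7 [0.15 0.56]
 blob [293 199  23  19 308] [ 496.9 -142.6   55.7   48.1  -88.4]
 blob [215 212  20  38 705] [466.4  75.   99.2  50.2  -6.3]
 blob [139 229  27  35 582] [448.7 270.3  84.4  48.5  17.1]
 blob [215 212  20  38 705] [468.9  75.7 100.4  50.9  -6.3]
 blob [139 229  27  35 582] [451.  273.4  85.5  49.1  17.1]
```

lid_1 is seated: rim contact came at the expected height and its centre is within about 1 mm. Next is lid_4.

{"name": "jog_arm", "arguments": {
  "plan": [
    [[-1.05,1.44,0],-0.122],
    [[-1.05,1.44,0],-0.122],
    [[-1.05,1.44,0],-0.122],
    [[-1.05,1.44,0],-0.122],
    [[-1.05,1.44,0],-0.122],
    [[-1.05,1.44,0],-0.122],
    [[-1.05,1.44,0],-0.122],
    [[-1.05,1.44,0],-0.122],
    [[-1.05,1.44,0],-0.122],
    [[-1.05,1.44,0],-0.122],
    [[-1.05,1.44,0],-0.122],
    [[-1.0,1.4,0],-0.119]
  ],
  "hand": 8.2
}}

```text
clock: 26.5
tcp_pos: [0.4645, -0.1468, 0.2023]
orientation: [3.14, 0.084, -0.003]
contact_force: [0.1, 1.0, 0.4]
grip_width: 0.0819
```

{"name": "jog_arm", "arguments": {
  "plan": [
    [[0,0,0],0],
    [[0,0,-3],0],
    [[0,0,-3],0],
    [[0,0,0],0],
    [[0,0,0],0]
  ]
}}

```text
clock: 27.0
tcp_pos: [0.4654, -0.1483, 0.1432]
orientation: [3.14, 0.093, -0.003]
contact_force: [-0.3, 0.1, -0.1]
grip_width: 0.082
```

```bash
python3 -c "
from h import *
o=st(); c,f=snap('wrist','r2'); blobs(c,orange(f),.026)"
```

```text
t 27.0 tcp [ 465.4 -148.3  143.2] jaw -86.6 tilt 0.1 F [-0.3  0.1 -0.1] w 82.0 j7 [-0.37 -0.82]
 blob [ 420   31   92   88 6726] [ 571.5 -292.    66.4   52.2  -89.6]
 blob [  207   127    84   149 11417] [ 467.5 -147.3  122.1   58.9    3.5]
```

{"name": "jog_arm", "arguments": {
  "plan": [
    [[0.05,0.1,-2],0],
    [[0,0,-2],0],
    [[0,0,-1.6],0],
    [[0,0,-1.0],0],
    [[0,0,0],0],
    [[0,0,0],0]
  ]
}}

```text
clock: 27.65
tcp_pos: [0.4667, -0.147, 0.0781]
orientation: [3.14, 0.092, 0.002]
contact_force: [-0.2, 0.3, 0.6]
grip_width: 0.0821
```

{"name": "jog_arm", "arguments": {
  "plan": [
    [[0,0,0],0],
    [[0,0,0],0],
    [[0,0,0],0],
    [[0,0,0],0],
    [[0,0,0],0],
    [[0,0,0],0],
    [[0,0,0],0],
    [[0,0,0],0]
  ],
  "hand": 5.4,
  "grip_force": 45
}}

```text
clock: 28.45
tcp_pos: [0.4668, -0.1469, 0.0784]
orientation: [3.14, 0.092, 0.003]
contact_force: [-1.9, 0.7, 7.6]
grip_width: 0.0588
```

{"name": "jog_arm", "arguments": {
  "plan": [
    [[0,0,1.5],0],
    [[0,0,2.0],0],
    [[0,0,2.0],0],
    [[0,0,1.8],0],
    [[0,0,0],0]
  ]
}}

```text
clock: 28.95
tcp_pos: [0.4673, -0.1469, 0.1522]
orientation: [3.14, 0.092, 0.006]
contact_force: [0.7, -0.2, -1.7]
grip_width: 0.059
```

```bash
python3 -c "
from h import *
o=st(); c,f=snap('wrist','r3'); held(c,f,o,o['tcp_pos'][2]-.051,122)"
```

```text
t 28.95 tcp [ 467.3 -146.9  152.2] jaw -86.6 tilt 0.24 F [ 0.7 -0.2 -1.7] w 59.0 j7 [-0.39 -0.83]
held u -47.8 63.7 v -28.6 30.1 centre u 15.5 3.4059360027313232
```

```bash
python3 -c "
from h import *
f=cv2.imread('pics/r3.png'); c=get_calibration('wrist'); o=get_obs()
q,_=uv(o,[c['xyz']]); print('cam u',q,c['xyz'][2]-o['tcp_pos'][2])
zt=o['tcp_pos'][2]-.051
for col in (235,249,263):
  for r in range(84,134,2):
    if col==249: print(r,f[r,col],uv(o,plane(c,[[col,r]],zt))[0].round(1)[0][0],uv(o,plane(c,[[col,r]],zt-.026))[0].round(1)[0][0])
g=cv2.imread('pics/q.png')
print('lid1')
"
python3 -c "
import cv2
a=cv2.imread('pics/r3.png')[60:320,150:350]; cv2.imwrite('pics/r3z.png',cv2.resize(a,(400,520)))"
```

```text
cam u [[83.95192005  0.68818901]] 0.07088644714275533
84 [137 167 211] 88.9 89.9
86 [138 168 211] 88.0 88.9
88 [141 169 213] 87.2 87.9
90 [142 170 215] 86.4 87.0
92 [141 170 215] 85.6 86.0
94 [141 170 214] 84.8 85.0
96 [140 167 211] 84.0 84.0
98 [138 167 211] 83.2 83.0
100 [138 168 211] 82.3 82.0
102 [140 168 211] 81.5 81.0
104 [140 167 212] 80.7 80.0
106 [140 169 213] 79.8 79.0
108 [140 169 212] 79.0 77.9
110 [141 171 215] 78.1 76.9
112 [142 171 216] 77.3 75.9
114 [140 169 213] 76.4 74.8
116 [141 170 214] 75.6 73.8
118 [141 169 212] 74.7 72.8
120 [141 169 212] 73.9 71.7
122 [141 169 213] 73.0 70.7
124 [141 168 213] 72.1 69.6
126 [140 169 212] 71.2 68.5
128 [141 170 214] 70.4 67.5
130 [140 169 213] 69.5 66.4
132 [140 170 212] 68.6 65.3
lid1
```

View pics/r3z.png

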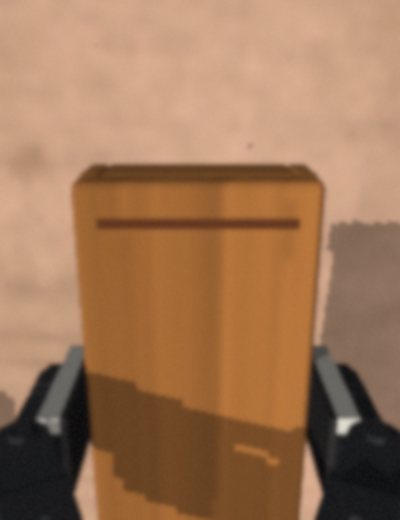

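The near top edge is at row 151, which puts the lid centre at u ≈ -0.9 mm. I have now used all 16 views, so everything after this is numeric. Turn and stop beside tray_4.

{"name": "jog_arm", "arguments": {
  "plan": [
    [[0.65,0.19,0],0.135],
    [[0.65,0.19,0],0.135],
    [[0.65,0.19,0],0.135],
    [[0.65,0.19,0],0.135],
    [[0.65,0.19,0],0.135],
    [[0.65,0.19,0],0.135],
    [[0.65,0.19,0],0.135],
    [[0.65,0.19,0],0.135],
    [[0.65,0.19,0],0.135],
    [[0.65,0.19,0],0.135],
    [[0.65,0.19,0],0.135],
    [[0.65,0.19,0],0.135]
  ]
}}

```text
clock: 30.2
tcp_pos: [0.5436, -0.1234, 0.1489]
orientation: [-2.09, -2.342, 0.001]
contact_force: [0.2, 0.2, -1.6]
grip_width: 0.0586
```

{"name": "jog_arm", "arguments": {
  "plan": [
    [[0,0,0],0],
    [[0,0,0],0]
  ]
}}

```text
clock: 30.4
tcp_pos: [0.5434, -0.1238, 0.1494]
orientation: [-2.102, -2.333, 0.001]
contact_force: [0.0, -0.0, -1.7]
grip_width: 0.0589
```

```bash
cat >> h.py <<'E'
def near(c,f,o,ztop,L):
    m=orange(f); col=m[:,235:264].mean(1)>128; r0=np.where(col[:235])[0]
    k=len(r0)-1
    while k>0 and r0[k]-r0[k-1]==1: k-=1
    r0=r0[k]; V=f[:,235:264,2].astype(float).mean(1); d=V[r0+3:r0+34]-V[r0+1:r0+32]
    r=r0+2+int(np.argmax(d)); u=uv(o,plane(c,[[249,r]],ztop))[0][0,0]; ub=uv(o,plane(c,[[249,r0]],ztop-.026))[0][0,0]
    print("near: first row",r0,"edge",r,"jump",d.max().round(1),"centre u top",round(u-L/2,1),"from bottom edge",round(ub-L/2,1))
E
python3 -c "
from h import *
o=st(); c,f=snap('wrist','r4'); near(c,f,o,o['tcp_pos'][2]-.051,122); held(c,f,o,o['tcp_pos'][2]-.051,122); stone(c,f,o,(.664,-.124),save='pics/r4s.png')
c,f=snap('top','t4'); hsv=cv2.cvtColor(f,cv2.COLOR_BGR2HSV); stone(c,f,o,(.664,-.124))"
```

```text
t 30.4 tcp [ 543.4 -123.8  149.4] jaw 6.0 tilt 0.1 F [ 0.  -0.  -1.7] w 58.9 j7 [-0.09  0.4 ]
near: first row 143 edge 174 jump 37.4 centre u top -11.6 from bottom edge -1.2
held u -47.7 64.2 v -30.0 29.2 centre u 15.8 -84.35656356811523
stone px [398 224] [ 365  158   76  122 6459] rect [ 665.2 -123.1  107.    43.3  -83.8] uv [[ -12.  -121.2]] toolx ang 96.0
stone px [287 151] [ 277  128   48   87 1672] rect [ 600.8 -151.   249.1  103.1  -15.9] uv [[-33.1 -54.3]] toolx ang 96.0
```

{"name": "jog_arm", "arguments": {
  "plan": [
    [[2,0.02,0],0],
    [[2,0.02,0],0],
    [[2,0.02,0],0],
    [[2,0.02,0],0],
    [[2,0.02,0],0],
    [[1.5,0,0],0],
    [[0.6,0,-1],0.003],
    [[0,0,-1.5],0],
    [[0,0,-0.9],0],
    [[0,0,0],0],
    [[0,0,0],0]
  ]
}}

```text
clock: 31.6
tcp_pos: [0.6642, -0.123, 0.1157]
orientation: [-2.095, -2.34, 0.002]
contact_force: [0.2, 0.1, -0.5]
grip_width: 0.0588
```

```bash
sed -i 's/r0+3:r0+34/r0+3:r0+16/; s/r0+1:r0+32/r0+1:r0+14/' h.py; python3 -c "
from h import *
o=st(); c,f=snap('wrist','q4'); near(c,f,o,o['tcp_pos'][2]-.051,122)"
```

```text
t 31.6 tcp [ 664.2 -123.   115.7] jaw 6.3 tilt 0.09 F [ 0.2  0.1 -0.5] w 58.8 j7 [-0.08  0.38]
near: first row 135 edge 137 jump 28.6 centre u top 5.8 from bottom edge 3.1
```

{"name": "jog_arm", "arguments": {
  "plan": [
    [[0.03,0.03,-0.4],0],
    [[0,0,-0.4],0],
    [[0,0,-0.4],0],
    [[0,0,-0.3],0],
    [[0,0,-0.3],0],
    [[0,0,-0.2],0],
    [[0,0,-0.1],0],
    [[0,0,0],0],
    [[0,0,0],0]
  ]
}}

```text
clock: 32.55
tcp_pos: [0.6655, -0.1225, 0.0954]
orientation: [2.095, 2.341, 0.0]
contact_force: [-0.6, -0.8, -0.6]
grip_width: 0.0589
```

{"name": "jog_arm", "arguments": {
  "plan": [
    [[0,0,-0.1],0],
    [[0,0,-0.1],0],
    [[0,0,0],0],
    [[0,0,0],0]
  ]
}}

```text
clock: 32.95
tcp_pos: [0.6657, -0.1226, 0.0945]
orientation: [2.095, 2.341, 0.001]
contact_force: [-3.1, 0.2, 6.7]
grip_width: 0.0593
```

{"name": "jog_arm", "arguments": {
  "plan": [
    [[0,0,0],0],
    [[0,0,0],0],
    [[0,0,0],0],
    [[0,0,0],0],
    [[0,0,0],0],
    [[0,0,0],0]
  ],
  "hand": 8.2
}}

```text
clock: 33.55
tcp_pos: [0.6654, -0.1225, 0.0932]
orientation: [-2.095, -2.341, 0.0]
contact_force: [-0.6, 0.1, 0.5]
grip_width: 0.0819
```

{"name": "jog_arm", "arguments": {
  "plan": [
    [[0,0,2],0],
    [[0,0,3],0],
    [[0,0,3],0],
    [[0,0,3],0],
    [[0,0,0],0],
    [[0,0,0],0]
  ]
}}

```text
clock: 34.15
tcp_pos: [0.6657, -0.1225, 0.204]
orientation: [2.094, 2.34, 0.002]
contact_force: [-1.0, 0.3, -0.5]
grip_width: 0.0821
```

```bash
python3 -c "
from h import *
o=st(); c,f=snap('wrist','r5'); blobs(c,orange(f),.042)
c,f=snap('top','top3'); m=orange(f); m[:100]=0; print('top');blobs(c,m,.042,200); blobs(c,m,.026,500)"
```

```text
t 34.15 tcp [ 665.7 -122.5  204. ] jaw 6.4 tilt 0.09 F [-1.   0.3 -0.5] w 82.1 j7 [-0.11  0.36]
 blob [220   0  67  29 894] [653.5  20.2  50.   18.6   6.4]
 blob [ 215  123   69  127 8118] [ 665.7 -121.8  123.3   59.4  -83.7]
top
 blob [345 168  24  18 220] [ 568.5 -298.6   62.    45.   -89.7]
 blob [214 212  20  23 300] [487.5  74.5  59.   50.3  -2.7]
 blob [139 230  27  34 577] [448.7 270.2  84.4  48.5  16.6]
 blob [139 230  27  34 577] [451.  273.3  85.5  49.1  16.6]
```

lid_4 is seated, with contact at the expected height and its centre on target. Next is lid_3.

{"name": "jog_arm", "arguments": {
  "plan": [
    [[-1.63,1.66,0],0.116],
    [[-1.63,1.66,0],0.116],
    [[-1.63,1.66,0],0.116],
    [[-1.63,1.66,0],0.116],
    [[-1.63,1.66,0],0.116],
    [[-1.63,1.66,0],0.116],
    [[-1.63,1.66,0],0.116],
    [[-1.63,1.66,0],0.116],
    [[-1.63,1.66,0],0.116],
    [[-1.63,1.66,0],0.116],
    [[-1.63,1.66,0],0.116],
    [[-1.63,1.66,0],0.116]
  ],
  "hand": 7.8
}}

```text
clock: 35.45
tcp_pos: [0.4684, 0.0772, 0.2022]
orientation: [-0.099, -3.138, 0.001]
contact_force: [-0.1, 0.1, -0.1]
grip_width: 0.0781
```

{"name": "jog_arm", "arguments": {
  "plan": [
    [[0,0,0],0],
    [[0,0,-2],0],
    [[0,0,0],0],
    [[0,0,0],0]
  ]
}}

```text
clock: 35.85
tcp_pos: [0.4696, 0.0761, 0.1827]
orientation: [-0.109, -3.138, 0.001]
contact_force: [0.1, 0.3, 1.2]
grip_width: 0.0778
```

```bash
python3 -c "
from h import *
o=st(); c,f=snap('wrist','r6'); blobs(c,orange(f),.026)
c,f=snap('top','top4'); m=orange(f); m[:100]=0; print('top');blobs(c,m,.042,200); blobs(c,m,.026,500)"
```

```text
t 35.85 tcp [469.6  76.1 182.7] jaw 86.0 tilt 0.12 F [0.1 0.3 1.2] w 77.8 j7 [-0.21  1.17]
 blob [ 438  101   68  108 5505] [450.  275.5  87.5  50.7  17.1]
 blob [ 218  135   64  108 6483] [468.6  77.5 102.7  54.8  -3.8]
 blob [407 254  87  32 779] [566.6 276.4  84.3  37.3  85.7]
 blob [203 307  92  20 630] [611.2  66.9 100.1  26.4  85.2]
 blob [  86  348   53   36 1396] [ 676.6 -105.7   66.2   58.    87.3]
top
 blob [265 137  46  28 847] [ 664.6 -121.9  118.8   57.7  -83.5]
 blob [346 167  27  18 418] [ 568.3 -303.6   73.9   44.4   89.2]
 blob [139 230  26  34 569] [448.5 270.1  84.9  48.7  17.1]
 blob [265 137  46  28 847] [ 669.6 -123.7  120.3   58.4  -83.5]
 blob [139 230  26  34 569] [450.7 273.3  86.   49.3  17.1]
```

tray_1 with lid_1 on it appears to have been knocked, from (591,-321) to (568,-304). I'll check its seating later and continue with lid_3.

{"name": "jog_arm", "arguments": {
  "plan": [
    [[0,0.1,-3],0],
    [[0,0,-3],0],
    [[0,0,-2],0],
    [[0,0,-1.6],0],
    [[0,0,-1.0],0],
    [[0,0,0],0],
    [[0,0,0],0]
  ]
}}

```text
clock: 36.65
tcp_pos: [0.4703, 0.0777, 0.0779]
orientation: [0.107, 3.139, 0.0]
contact_force: [-1.5, 0.7, 0.0]
grip_width: 0.0779
```

{"name": "jog_arm", "arguments": {
  "plan": [
    [[0,0,0],0],
    [[0,0,0],0],
    [[0,0,0],0],
    [[0,0,0],0],
    [[0,0,0],0],
    [[0,0,0],0],
    [[0,0,0],0],
    [[0,0,0],0]
  ],
  "hand": 5.0
}}

```text
clock: 37.45
tcp_pos: [0.4704, 0.0778, 0.0784]
orientation: [0.107, 3.138, 0.001]
contact_force: [-1.3, 0.1, 5.7]
grip_width: 0.055
```

{"name": "jog_arm", "arguments": {
  "plan": [
    [[0,0,1.5],0],
    [[0,0,2.0],0],
    [[0,0,2.0],0],
    [[0,0,1.8],0],
    [[0,0,0],0]
  ]
}}

```text
clock: 37.95
tcp_pos: [0.4713, 0.078, 0.1528]
orientation: [0.107, 3.135, 0.002]
contact_force: [0.8, 0.8, -0.7]
grip_width: 0.0549
```

```bash
python3 -c "
from h import *
o=st(); c,f=snap('wrist','r7'); held(c,f,o,o['tcp_pos'][2]-.051,104); near(c,f,o,o['tcp_pos'][2]-.051,104)"
```

```text
t 37.95 tcp [471.3  78.  152.8] jaw 86.1 tilt 0.3 F [ 0.8  0.8 -0.7] w 54.9 j7 [-0.22  1.15]
held u -48.9 53.4 v -31.1 27.7 centre u 4.7 -3.0855789184570312
near: first row 165 edge 167 jump 31.7 centre u top -0.0 from bottom edge -5.8
```

```bash
python3 -c "
from h import *
f=cv2.imread('pics/r7.png'); c=get_calibration('wrist'); o=get_obs(); zt=o['tcp_pos'][2]-.051
for r in list(range(152,184,2))+list(range(290,330,3)): print(r,f[r,235:264].mean(0).astype(int),uv(o,plane(c,[[249,r]],zt))[0][0,0].round(1),uv(o,plane(c,[[249,r]],zt-.026))[0][0,0].round(1))"
```

```text
152 [134 162 204] 59.2 53.8
154 [110 136 173] 58.2 52.6
156 [41 63 92] 57.3 51.5
158 [26 50 77] 56.3 50.3
160 [27 52 80] 55.4 49.2
162 [30 57 89] 54.4 48.0
164 [29 56 86] 53.5 46.9
166 [ 39  76 118] 52.5 45.7
168 [ 49  96 150] 51.6 44.5
170 [ 54 106 165] 50.6 43.4
172 [ 55 108 169] 49.6 42.2
174 [ 55 108 170] 48.6 41.0
176 [ 55 109 170] 47.6 39.8
178 [ 55 109 170] 46.6 38.6
180 [ 55 108 169] 45.6 37.4
182 [ 54 105 165] 44.6 36.1
290 [ 55 109 170] -18.6 -40.7
293 [ 55 109 170] -20.7 -43.2
296 [ 55 109 170] -22.8 -45.7
299 [ 55 108 170] -24.9 -48.3
302 [ 55 108 169] -27.0 -50.8
305 [ 55 109 170] -29.2 -53.5
308 [ 55 109 170] -31.3 -56.1
311 [ 55 109 170] -33.5 -58.7
314 [ 55 109 170] -35.7 -61.4
317 [ 55 109 170] -38.0 -64.1
320 [ 40  78 125] -40.2 -66.9
323 [ 38  69 117] -42.5 -69.7
326 [ 55 108 169] -44.8 -72.5
329 [ 48  91 140] -47.1 -75.3
```

{"name": "jog_arm", "arguments": {
  "plan": [
    [[0.59,-0.12,0],-0.134],
    [[0.59,-0.12,0],-0.134],
    [[0.59,-0.12,0],-0.134],
    [[0.59,-0.12,0],-0.134],
    [[0.59,-0.12,0],-0.134],
    [[0.59,-0.12,0],-0.134],
    [[0.59,-0.12,0],-0.134],
    [[0.59,-0.12,0],-0.134],
    [[0.59,-0.12,0],-0.134],
    [[0.59,-0.12,0],-0.134],
    [[0,0,0],0],
    [[0,0,0],0]
  ]
}}

```text
clock: 39.2
tcp_pos: [0.5282, 0.0657, 0.1495]
orientation: [-2.028, -2.398, 0.002]
contact_force: [0.0, 0.2, -0.7]
grip_width: 0.0553
```

```bash
python3 -c "
from h import *
o=st(); c,f=snap('wrist','r8'); near(c,f,o,o['tcp_pos'][2]-.051,104); stone(c,f,o,(.646,.066))
hsv=None"
```

```text
t 39.2 tcp [528.2  65.7 149.5] jaw 9.5 tilt 0.09 F [ 0.   0.2 -0.7] w 55.3 j7 [-0.44  0.09]
near: first row 156 edge 166 jump 28.9 centre u top 1.3 from bottom edge 0.4
stone px [392 231] [ 363  175   66  101 4749] rect [646.3  68.6  89.9  39.6 -80.3] uv [[ -16.7 -116.9]] toolx ang 99.5
```

{"name": "jog_arm", "arguments": {
  "plan": [
    [[2,0.02,0],0],
    [[2,0.02,0],0],
    [[2,0.02,0],0],
    [[2,0.02,0],0],
    [[2,0.02,0],0],
    [[1.3,0.02,0],0],
    [[0.53,0,-1],0.003],
    [[0,0,-1.5],0],
    [[0,0,-0.9],0],
    [[0,0,0],0],
    [[0,0,0],0],
    [[0,0,0],0]
  ]
}}

```text
clock: 40.45
tcp_pos: [0.6472, 0.0669, 0.1167]
orientation: [2.029, 2.398, 0.001]
contact_force: [1.1, -0.5, -1.1]
grip_width: 0.0552
```

{"name": "jog_arm", "arguments": {
  "plan": [
    [[-0.05,0,-0.4],0],
    [[0,0,-0.4],0],
    [[0,0,-0.4],0],
    [[0,0,-0.3],0],
    [[0,0,-0.3],0],
    [[0,0,-0.2],0],
    [[0,0,-0.1],0],
    [[0,0,0],0],
    [[0,0,0],0]
  ]
}}

```text
clock: 41.35
tcp_pos: [0.6467, 0.0669, 0.0954]
orientation: [2.03, 2.398, 0.0]
contact_force: [-0.2, -0.4, -1.4]
grip_width: 0.0549
```

Over the stone with no resistance. Seat it and release.

{"name": "jog_arm", "arguments": {
  "plan": [
    [[0,0,-0.1],0],
    [[0,0,-0.1],0],
    [[0,0,0],0],
    [[0,0,0],0]
  ]
}}

```text
clock: 41.75
tcp_pos: [0.6468, 0.0669, 0.0945]
orientation: [2.03, 2.398, 0.001]
contact_force: [-3.3, 0.3, 8.5]
grip_width: 0.055
```

{"name": "jog_arm", "arguments": {
  "plan": [
    [[0,0,0],0],
    [[0,0,0],0],
    [[0,0,0],0],
    [[0,0,0],0],
    [[0,0,0],0],
    [[0,0,0],0]
  ],
  "hand": 7.8
}}

```text
clock: 42.35
tcp_pos: [0.6466, 0.0669, 0.0932]
orientation: [-2.03, -2.398, 0.0]
contact_force: [-0.5, -0.9, 0.3]
grip_width: 0.0779
```

{"name": "jog_arm", "arguments": {
  "plan": [
    [[0,0,2],0],
    [[0,0,3],0],
    [[0,0,3],0],
    [[0,0,3],0],
    [[0,0,0],0],
    [[0,0,0],0]
  ]
}}

```text
clock: 42.95
tcp_pos: [0.6469, 0.067, 0.204]
orientation: [2.029, 2.397, 0.002]
contact_force: [-0.7, 1.0, -0.3]
grip_width: 0.0781
```

```bash
python3 -c "
from h import *
o=st(); c,f=snap('wrist','r9'); blobs(c,orange(f),.042)
c,f=snap('top','top5'); m=orange(f); m[:100]=0; print('top');blobs(c,m,.042,200); blobs(c,m,.026,500)"
```

```text
t 42.95 tcp [646.9  67.  204. ] jaw 9.5 tilt 0.09 F [-0.7  1.  -0.3] w 78.1 j7 [-0.39  0.12]
 blob [ 217  131   64  110 6534] [646.6  69.5 106.3  55.4 -80.3]
 blob [ 213  282   54   50 2061] [659.9 -67.5  66.6  58.4 -83.1]
top
 blob [266 137  45  21 712] [ 665.7 -122.6  118.9   57.5  -85.3]
 blob [345 167  28  18 362] [ 568.3 -304.    73.1   43.8   89.2]
 blob [139 229  27  35 579] [448.5 270.1  84.9  48.7  17.1]
 blob [266 137  45  21 712] [ 670.7 -124.4  120.4   58.2  -85.3]
 blob [139 229  27  35 579] [450.7 273.3  86.   49.3  17.1]
```

lid_3 is seated. Next is lid_2.

{"name": "jog_arm", "arguments": {
  "plan": [
    [[-1.63,1.72,0],-0.12],
    [[-1.63,1.72,0],-0.12],
    [[-1.63,1.72,0],-0.12],
    [[-1.63,1.72,0],-0.12],
    [[-1.63,1.72,0],-0.12],
    [[-1.63,1.72,0],-0.12],
    [[-1.63,1.72,0],-0.12],
    [[-1.63,1.72,0],-0.12],
    [[-1.63,1.72,0],-0.12],
    [[-1.63,1.72,0],-0.12],
    [[-1.63,1.72,0],-0.12],
    [[-1.63,1.72,0],-0.12]
  ],
  "hand": 7.6
}}

```text
clock: 44.25
tcp_pos: [0.4497, 0.2736, 0.2022]
orientation: [3.107, 0.457, -0.003]
contact_force: [1.0, 0.9, 0.3]
grip_width: 0.0763
```

{"name": "jog_arm", "arguments": {
  "plan": [
    [[0,0,0],0],
    [[0,0,-1],0],
    [[0,0,0],0],
    [[0,0,0],0]
  ]
}}

```text
clock: 44.65
tcp_pos: [0.4515, 0.272, 0.1927]
orientation: [3.106, 0.462, -0.001]
contact_force: [0.4, -0.7, 1.0]
grip_width: 0.0759
```

```bash
python3 -c "
from h import *
o=st(); c,f=snap('wrist','r10'); blobs(c,orange(f),.026)
stone(c,f,o,(.586,.282))
c,f=snap('top','top6'); m=orange(f); m[:100]=0; print('top');blobs(c,m,.042,200)"
```

```text
t 44.65 tcp [451.5 272.  192.7] jaw -73.1 tilt 0.09 F [ 0.4 -0.7  1. ] w 75.9 j7 [-1.15 -1.59]
 blob [ 224    0  110   90 1480] [574.6 285.9  84.1  35.7  82.1]
 blob [ 472    0   40   68 1841] [635.5 119.3  48.   33.8  17.8]
 blob [ 217  140   57   91 4873] [452.3 275.9  89.2  50.7  17. ]
stone px [287  31] [ 236    0   99   75 4310] rect [584.7 283.6  71.   34.9  80.4] uv [[130.9 -27.7]] toolx ang 16.9
top
 blob [265 137  46  28 854] [ 664.9 -122.6  118.8   57.8  -83.6]
 blob [201 152  38  27 678] [645.9  67.   98.8  53.6 -80.7]
 blob [345 167  28  18 423] [ 568.8 -303.9   73.7   45.7   90. ]
 blob [143 238  23  26 415] [438.2 267.   63.   48.5  15.4]
```

{"name": "jog_arm", "arguments": {
  "plan": [
    [[0,0.25,-3],0],
    [[0,0,-3],0],
    [[0,0,-3],0],
    [[0,0,-1.6],0],
    [[0,0,-0.9],0],
    [[0,0,0],0],
    [[0,0,0],0]
  ]
}}

```text
clock: 45.45
tcp_pos: [0.4517, 0.2758, 0.079]
orientation: [-3.107, -0.464, -0.002]
contact_force: [0.2, -0.2, 0.7]
grip_width: 0.0756
```

{"name": "jog_arm", "arguments": {
  "plan": [
    [[0,0,0],0],
    [[0,0,0],0],
    [[0,0,0],0],
    [[0,0,0],0],
    [[0,0,0],0],
    [[0,0,0],0],
    [[0,0,0],0],
    [[0,0,0],0]
  ],
  "hand": 4.6
}}

```text
clock: 46.25
tcp_pos: [0.4516, 0.2762, 0.0795]
orientation: [-3.106, -0.464, -0.002]
contact_force: [-0.8, -0.6, 6.0]
grip_width: 0.051
```

{"name": "jog_arm", "arguments": {
  "plan": [
    [[0,0,1.5],0],
    [[0,0,2.0],0],
    [[0,0,2.0],0],
    [[0,0,1.8],0],
    [[0,0,0],0]
  ]
}}

```text
clock: 46.75
tcp_pos: [0.4523, 0.2766, 0.1543]
orientation: [-3.104, -0.464, -0.007]
contact_force: [0.6, 0.4, -1.0]
grip_width: 0.0507
```

```bash
python3 -c "
from h import *
o=st(); c,f=snap('wrist','r11'); held(c,f,o,o['tcp_pos'][2]-.051,88); near(c,f,o,o['tcp_pos'][2]-.051,88)"
```

```text
t 46.75 tcp [452.3 276.6 154.3] jaw -73.0 tilt 0.29 F [ 0.6  0.4 -1. ] w 50.7 j7 [-1.12 -1.54]
held u -41.5 49.7 v -24.2 26.1 centre u 3.3 17.347003936767578
near: first row 173 edge 185 jump 29.6 centre u top -0.3 from bottom edge -1.6
```

{"name": "jog_arm", "arguments": {
  "plan": [
    [[0.32,0.06,0],0.127],
    [[0.32,0.06,0],0.127],
    [[0.32,0.06,0],0.127],
    [[0.32,0.06,0],0.127],
    [[0.32,0.06,0],0.127],
    [[0.32,0.06,0],0.127],
    [[0.32,0.06,0],0.127],
    [[0.32,0.06,0],0.127],
    [[0.32,0.06,0],0.13],
    [[0,0,0],0],
    [[0,0,0],0]
  ]
}}

```text
clock: 47.9
tcp_pos: [0.4795, 0.2809, 0.1508]
orientation: [-2.363, -2.07, 0.002]
contact_force: [0.5, -0.5, -0.8]
grip_width: 0.0509
```

```bash
python3 -c "
from h import *
o=st(); c,f=snap('wrist','r12'); zt=o['tcp_pos'][2]-.053; held(c,f,o,zt,88); near(c,f,o,zt,88); stone(c,f,o,(.585,.283))
V=f[:,235:264].mean(1)
for r in range(164,194,2): print(r,V[r].astype(int),uv(o,plane(c,[[249,r]],zt))[0][0,0].round(1),uv(o,plane(c,[[249,r]],zt-.026))[0][0,0].round(1))"
```

```text
t 47.9 tcp [479.5 280.9 150.8] jaw -7.5 tilt 0.07 F [ 0.5 -0.5 -0.8] w 50.9 j7 [-0.85 -0.6 ]
held u -43.7 49.8 v -25.4 25.6 centre u 0.4 82.34955596923828
near: first row 172 edge 184 jump 26.5 centre u top -0.2 from bottom edge -1.5
stone px [384 189] [ 355  141   62   90 4017] rect [584.7 284.3  72.5  35.2  80.4] uv [[  17.2 -103.9]] toolx ang 82.5
164 [127 153 191] 53.8 47.3
166 [126 152 190] 52.8 46.1
168 [124 150 188] 51.8 44.9
170 [112 138 177] 50.8 43.7
172 [ 61  95 138] 49.8 42.5
174 [ 40  79 124] 48.8 41.3
176 [ 43  84 131] 47.8 40.1
178 [ 45  90 142] 46.8 38.8
180 [ 50  98 153] 45.8 37.6
182 [ 42  84 132] 44.8 36.4
184 [ 47  94 147] 43.8 35.1
186 [ 56 110 173] 42.7 33.9
188 [ 55 109 170] 41.7 32.6
190 [ 52 105 164] 40.7 31.4
192 [ 53 104 163] 39.6 30.1
```

```bash
python3 - <<'E'
from h import *
o=get_obs()
def pca(c,f,lo,z=.028,xy=(.585,.283)):
    hsv=cv2.cvtColor(f,cv2.COLOR_BGR2HSV); g=cv2.inRange(hsv,(0,0,lo),(179,75,255)); g=cv2.morphologyEx(g,cv2.MORPH_OPEN,np.ones((3,3)))
    p=proj(c,[(*xy,.028)])[0].astype(int); n,l,s,_=cv2.connectedComponentsWithStats(g); ys,xs=np.where(l==l[p[1],p[0]])
    P=plane(c,np.c_[xs,ys],z)[:,:2]*1000; m=P.mean(0); w,V=np.linalg.eigh(np.cov(P.T)); a=V[:,1]*np.sign(V[1,1])
    q=(P-m)@np.c_[a,[-a[1],a[0]]]; print(len(P),m.round(1),"ang",np.degrees(np.arctan2(a[1],a[0])).round(1),"LxW from var",np.sqrt(12*w[::-1]).round(1),np.percentile(q,[1,99],axis=0).round(1).tolist())
f=cv2.imread('pics/r12.png'); c=get_calibration('wrist')
for lo in (95,105,115,125): pca(c,f,lo)
c=get_calibration('top')
for n in ('top0','top1','top5'):
    f=cv2.imread(f'pics/{n}.png'); print(n)
    for lo in (60,80): pca(c,f,lo)
E
```

```text
4056 [584.8 286.4] ang 80.6 LxW from var [72.2 35.3] [[-37.4, -17.4], [33.5, 17.2]]
4017 [585.  286.4] ang 80.6 LxW from var [72.2 34.9] [[-37.4, -17.3], [33.5, 17.1]]
3985 [585.1 286.4] ang 80.6 LxW from var [72.2 34.7] [[-37.4, -17.1], [33.5, 16.9]]
3924 [585.3 286.5] ang 80.7 LxW from var [71.9 34.4] [[-37.2, -16.9], [33.3, 16.7]]
top0
337 [584.3 281.8] ang 81.7 LxW from var [71.3 35.7] [[-34.6, -17.0], [35.5, 17.0]]
337 [584.3 281.8] ang 81.7 LxW from var [71.3 35.7] [[-34.6, -17.0], [35.5, 17.0]]
top1
343 [584.6 282.1] ang 80.0 LxW from var [71.2 36.4] [[-35.2, -18.3], [35.1, 17.6]]
343 [584.6 282.1] ang 80.0 LxW from var [71.2 36.4] [[-35.2, -18.3], [35.1, 17.6]]
top5
339 [584.5 282.1] ang 80.9 LxW from var [71. 36.] [[-34.9, -17.4], [35.2, 17.3]]
339 [584.5 282.1] ang 80.9 LxW from var [71. 36.] [[-34.9, -17.4], [35.2, 17.3]]
```

tray_2's heading is 80.6° from the wrist view, and two of the three top frames agree within 0.6° (the third read 81.7°). Move over it.

{"name": "jog_arm", "arguments": {
  "plan": [
    [[2,0.06,0],-0.01],
    [[2,0.06,0],-0.01],
    [[2,0.06,0],-0.01],
    [[2,0.06,0],-0.003],
    [[1.5,0.04,0],0],
    [[1.04,0.03,-0.5],0],
    [[0,0,-1],0],
    [[0,0,-1.2],0],
    [[0,0,-0.6],0],
    [[0,0,0],0],
    [[0,0,0],0],
    [[0,0,0],0]
  ]
}}

```text
clock: 49.15
tcp_pos: [0.5853, 0.2845, 0.1187]
orientation: [2.393, 2.036, 0.001]
contact_force: [-0.2, -0.4, -0.5]
grip_width: 0.051
```

```bash
python3 -c "
from h import *
o=st()"
```

```text
t 49.15 tcp [585.3 284.5 118.7] jaw -9.2 tilt 0.04 F [-0.2 -0.4 -0.5] w 51.0 j7 [-0.73 -0.52]
```

{"name": "jog_arm", "arguments": {
  "plan": [
    [[-0.03,-0.05,-0.4],0],
    [[0,0,-0.4],0],
    [[0,0,-0.4],0],
    [[0,0,-0.3],0],
    [[0,0,-0.3],0],
    [[0,0,-0.2],0],
    [[0,0,-0.2],0],
    [[0,0,0],0],
    [[0,0,0],0]
  ]
}}

```text
clock: 50.05
tcp_pos: [0.585, 0.2838, 0.0964]
orientation: [2.393, 2.035, 0.0]
contact_force: [0.2, 0.1, -0.3]
grip_width: 0.0514
```

{"name": "jog_arm", "arguments": {
  "plan": [
    [[0,0,-0.1],0],
    [[0,0,-0.1],0],
    [[0,0,0],0],
    [[0,0,0],0]
  ]
}}

```text
clock: 50.45
tcp_pos: [0.5852, 0.2839, 0.0956]
orientation: [-2.393, -2.035, -0.001]
contact_force: [-2.4, -1.7, 8.6]
grip_width: 0.0509
```

{"name": "jog_arm", "arguments": {
  "plan": [
    [[0,0,0],0],
    [[0,0,0],0],
    [[0,0,0],0],
    [[0,0,0],0],
    [[0,0,0],0],
    [[0,0,0],0]
  ],
  "hand": 7.6
}}

```text
clock: 51.05
tcp_pos: [0.585, 0.2838, 0.0942]
orientation: [2.393, 2.036, -0.0]
contact_force: [-0.6, -0.4, 0.4]
grip_width: 0.076
```

{"name": "jog_arm", "arguments": {
  "plan": [
    [[0,0,2],0],
    [[0,0,3],0],
    [[0,0,3],0],
    [[0,0,3],0],
    [[0,0,0],0],
    [[0,0,0],0]
  ]
}}

```text
clock: 51.65
tcp_pos: [0.5852, 0.2839, 0.205]
orientation: [2.393, 2.036, 0.002]
contact_force: [-0.1, 0.1, -0.2]
grip_width: 0.0761
```

```bash
python3 -c "
from h import *
o=st(); c,f=snap('wrist','r13'); blobs(c,orange(f),.042)
c,f=snap('top','top7'); m=orange(f); m[:100]=0; print('top');blobs(c,m,.042,200)"
```

```text
t 51.65 tcp [585.2 283.9 205. ] jaw -9.2 tilt 0.09 F [-0.1  0.1 -0.2] w 76.1 j7 [-0.76 -0.54]
 blob [ 221  139   57   96 5165] [585.5 286.2  93.1  51.2  80.8]
 blob [ 292  296   36   43 1057] [630.  123.6  58.   38.6 -88.6]
top
 blob [265 137  46  28 854] [ 664.7 -122.4  119.4   57.9  -83.9]
 blob [201 152  39  27 688] [645.9  67.1  99.4  54.3 -80.2]
 blob [345 167  28  18 426] [ 568.1 -303.7   73.5   44.6   88.9]
 blob [134 188  26  19 430] [582.9 273.8  69.2  49.7  82.7]
```

All four lids are on their trays. Now I'll check lid_1, whose tray was knocked, from close up.

{"name": "jog_arm", "arguments": {
  "plan": [
    [[-0.07,-3,0],0.012],
    [[-0.07,-3,0],0.012],
    [[-0.07,-3,0],0.012],
    [[-0.07,-3,0],0.012],
    [[-0.07,-3,0],0.012],
    [[-0.07,-3,0],0.012],
    [[-0.07,-3,0],0.012],
    [[-0.07,-3,0],0.012],
    [[-0.07,-3,0],0.012],
    [[-0.07,-3,0],0.012],
    [[-0.07,-3,0],0.012],
    [[-0.07,-3,0],0.012]
  ]
}}

```text
clock: 52.95
tcp_pos: [0.5757, -0.0773, 0.2029]
orientation: [-2.238, -2.202, 0.003]
contact_force: [-0.4, 0.0, 0.1]
grip_width: 0.0762
```

{"name": "jog_arm", "arguments": {
  "plan": [
    [[-0.09,-3,0],0],
    [[-0.09,-3,0],0],
    [[-0.09,-3,0],0],
    [[-0.09,-3,0],0],
    [[-0.09,-3,0],0],
    [[-0.09,-3,0],0],
    [[-0.09,-3,0],0],
    [[-0.09,-1.8,0],0],
    [[0,0,0],0],
    [[0,0,0],0],
    [[0,0,0],0]
  ]
}}

```text
clock: 54.05
tcp_pos: [0.5698, -0.302, 0.2038]
orientation: [-2.236, -2.204, -0.001]
contact_force: [0.6, -0.6, 0.7]
grip_width: 0.0761
```

```bash
python3 -c "
from h import *
o=st(); c,f=snap('wrist','r14'); blobs(c,orange(f),.042); blobs(c,orange(f),.026); held(c,f,o,.042,72)
q,_=uv(o,plane(c,[[249,180]],.042)); 
P=proj(c,[(.5682+dx,-.3037+dy,z) for z in (.042,.016,0) for dx,dy in ((0,.036),(0,-.036),(.024,0),(-.024,0))]).round(0); print(P.tolist())
V=f[:,235:264].mean(1)
for r in range(130,180,2): print(r,V[r].astype(int))
"
```

```text
t 54.05 tcp [ 569.8 -302.   203.8] jaw -0.8 tilt 0.1 F [ 0.6 -0.6  0.7] w 76.1 j7 [0.16 0.56]
 blob [ 339    0   78   53 3752] [ 670.5 -165.    59.4   36.2    5.7]
 blob [ 223  153   53   79 3977] [ 570.3 -303.7   77.2   47.8   89.5]
 blob [ 339    0   78   53 3752] [ 677.4 -161.4   63.4   38.7    5.7]
 blob [ 223  153   53   79 3977] [ 570.2 -309.6   82.5   51.    89.5]
held u -259.0 155.2 v -334.8 316.8 centre u -217.5 -0.84136962890625
[[246.0, 156.0], [248.0, 229.0], [273.0, 194.0], [221.0, 194.0], [247.0, 150.0], [248.0, 217.0], [271.0, 185.0], [224.0, 185.0], [247.0, 147.0], [248.0, 211.0], [270.0, 180.0], [225.0, 181.0]]
130 [121 148 186]
132 [121 147 185]
134 [121 148 186]
136 [122 148 187]
138 [122 149 187]
140 [123 149 188]
142 [123 150 188]
144 [122 149 187]
146 [121 147 186]
148 [121 147 185]
150 [117 143 181]
152 [ 73 105 147]
154 [ 40  79 124]
156 [ 40  79 124]
158 [ 44  88 139]
160 [ 52 103 162]
162 [ 53 106 166]
164 [ 53 105 164]
166 [ 52 104 164]
168 [ 50  99 156]
170 [ 35  66 112]
172 [ 41  81 132]
174 [ 52 103 162]
176 [ 52 104 163]
178 [ 52 104 163]
```

lid_1's outline matches the one taken right after placing (77×48 versus 78×47 mm), so it moved together with its tray and is still seated. I'll move clear and do a last check from the top.

{"name": "jog_arm", "arguments": {
  "plan": [
    [[-1,2,3],0],
    [[-1,2,3],0],
    [[-1,2,3],0],
    [[-1,2,0],0],
    [[-1,2,0],0],
    [[0,0,0],0],
    [[0,0,0],0],
    [[0,0,0],0]
  ]
}}

```text
clock: 54.9
tcp_pos: [0.5197, -0.2043, 0.2944]
orientation: [2.24, 2.202, -0.0]
contact_force: [-1.3, 0.5, 0.4]
grip_width: 0.0761
```

```bash
python3 -c "
from h import *
o=st(); c,f=snap('top','top8'); m=orange(f); m[:100]=0; blobs(c,m,.042,200)
c,g=snap('scene','sc8'); a=cv2.imread('pics/scene0.png'); b0=cv2.imread('pics/top0.png')
for p,n in (((265,259),'chip'),((110,158),'cup'),((338,127),'clamp')):
  x,y=p; print(n,'mean abs top diff',cv2.absdiff(f,b0)[y-16:y+16,x-20:x+20].mean().round(1))
" 
```

```text
t 54.9 tcp [ 519.7 -204.3  294.4] jaw -1.0 tilt 0.03 F [-1.3  0.5  0.4] w 76.1 j7 [-0.03  0.37]
 blob [265 137  45  28 839] [ 664.9 -122.1  119.    58.1  -83.7]
 blob [201 153  39  26 676] [646.   67.1  99.7  53.9 -80.3]
 blob [127 188  33  19 571] [584.  282.4  86.5  49.7  82.7]
chip mean abs top diff 4.5
cup mean abs top diff 4.0
clamp mean abs top diff 18.4
```

```bash
python3 -c "
import cv2
b=cv2.imread('pics/top0.png')
for n in ('top4','top6','top7','top8'):
  f=cv2.imread(f'pics/{n}.png'); print(n,cv2.absdiff(f,b)[115:140,312:364].mean().round(1))
a=cv2.imread('pics/scene0.png');g=cv2.imread('pics/sc8.png'); print(cv2.absdiff(a,g)[205:232,335:368].mean())
"
```

```text
top4 5.0
top6 6.2
top7 10.6
top8 17.9
0.543958099513655
```

The scene camera shows the clamp unchanged. The top-view difference there is probably the arm in the way. Handing in.

```bash
python3 -c "
from bench import *
print(hand_in())"
```

```text
the job is handed in; nothing more can be done
None
```

I tipped all four lids over with light pushes so they fell hollow-down. I then set each one on the tray of its own size and handed the job in at about 55 s; the hand-in reported no verdict.

- **Seating:** All four lids went over their stones without resistance. Each touched its rim with about 2–9 N, at the height expected for a fully seated lid.
- **Position (lids 2, 3 and 4):** In the last top view their centres and headings were within about 2 mm and 3° of their trays. That is close to what the cameras can resolve.
- **tray_1:** It was knocked about 3 cm after lid_1 had been placed. A close wrist-camera check gave the same outline as just after placing, so the lid went with the tray and is still seated. The arm hid it in the very last top view.
- **Cup, clamp and stone chip:** The cup and chip looked unmoved in the top view. The top view changed around the clamp, probably because the arm was in the way; the scene view showed no change there.
- **Disagreements:** The wrist and top cameras differed by 1–3 mm along y for lids 2 and 3 and their trays, so I weighted both readings for those. One top-view fit put tray_2's heading about 2° off, so I re-measured it before placing lid_2.

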